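Gang four blanks against the stop rail of a magnetic chuck

ROBOT

A 6-joint arm with a two-finger parallel gripper is mounted at the origin on the work surface. World frame = base frame: x ahead of the robot, y to its left, z up, the work surface at z = 0. Lengths are in m, angles in rad, forces in N, time in s.
With the tool pointing down it reaches from about 0.35 to 0.775 m from the base axis. Payload 7.3 kg.
Tool frame: the origin (TCP) lies between the finger pads; the fingertips stand 25 mm ahead of it and the grasp point (between the pads) lies 6 mm ahead of it; y points along the fingers, z is the direction in which the jaws open and shut, and the axes are right-handed (so a half turn about y gives the same grasp; the last joint's range is limited). The gripper opens to 92 mm and grips with 3 to 60 N. Pads are 19 mm wide; open, the fingers measure 130 mm over their backs; the gripper's body (75 mm by 190 mm) begins 47 mm behind the grasp point.
Start: joints at [-1.355, 0.342, 1.524, -0, 1.275, -0.146], TCP at [0.186, -0.491, 0.252] pointing down, gripper open.
Joint ranges: [-2.53, 2.53], [-0.77, 2.02], [0.04, 2.7], [-1, 4.14], [0.28, 2.66], [-3.11, 3.11]. Speed limits (rad/s): [2.57, 2.57, 3.14, 3.14, 3.14, 3.14].

INTERFACE

Orientations are given as [roll, pitch, yaw] about the fixed x, y, z axes, in that order (R = Rz(yaw) Ry(pitch) Rx(roll)).
In Python, from cell import sensors, read_camera, hand_in gives the robot as it stands. The module is installed in compiled form; this text tells all that it offers.
- The arm moves only by the tool send_rows, never from a script. Its argument "motion" is a list that holds one entry, the list of rows, each a list of 4 numbers: the shift along the tool's x, y, z in m, then the turn about the tool's y in degrees. In form: [[[tx, ty, tz, twist], ...]]. A call has 1 to 8 rows; each row is the pose to reach, as a shift and turn from the pose measured when the call began, along the tool's axes at that moment; what a row does not reach only later rows make up. A row lasts 1/10 s, in which the tool goes at most 50 mm and 8.59 degrees, less where a joint would pass 70% of its speed; a pose out of reach is approached as far as the arm can. A call with a gripper value outside its range is refused whole. "gripper" is the opening, from 0 (shut) to 1 (fully open), set as the call begins (left out, the last holds). The fingers move at their own pace and stop on an object; "grip_force" is the grip in N (left out, the last holds). Time passes only in rows, so rows that repeat a pose let the fingers close. It gives the time, the measured TCP pose, the force and the opening at its end, in the units of the state.
- sensors.observe(): the state, without advancing time (a new reading comes with each control period).
- read_camera(name): name is "scene" or "top" or "wrist"; returns a dict with "frame" (480x640x3 uint8, red, green, blue), "fx", "fy", "cx", "cy" (pixels), "extrinsics" (4x4, takes a point from world to camera coordinates). Camera axes: x right, y up, looking along -z (the intrinsics and any distortion apply to the point x, -y, -z); pixel columns grow to the right and rows downward; lengths in m; the calibration is good to about 2 mm. The wrist camera is an equidistant fisheye: a pixel r from the principal point sees the ray r / f radians off the axis. A picture is of the moment at which its call begins. There is no depth.
- hand_in(): hands the job in, once; it reports no verdict.
The state is a dict: "time": time; "qpos": joint angles; "qvel": joint speeds; "joint_efforts": joint torques, N m; "tool_pos": TCP position; "tool_rot": TCP orientation; "contact_force": force on the tool from outside, world axes, zero at the start; "torque": the same for the moment, N m; "opening": finger opening in m.
Only numpy, scipy, OpenCV 4.12 (cv2) and the standard library are available. Lean on these libraries where they do the work, as an engineer would, in place of code of your own. Each camera call takes 0.05 s, during which the arm holds its last target.

TASK

Pick up the aluminium straightedge, rest it lightly on the face of the magnetic chuck and, sliding it along on that face, push the four steel blanks all together, as one group, up against the stop rail on the chuck's far side, and press the whole row home with 6 to 8 N in all, so that all four are squeezed between straightedge and rail at once; go gently, because more than that shifts the rail, and sliding it with more than about 10 N down on the ground face scores that. Then put the straightedge down on the bench, clear of the chuck and without dropping it, and swing the chuck's lever all the way over, away from the robot, to switch the magnet on, with the blanks still flush with the rail. Touch the blanks with the straightedge only, never with the gripper, and leave the brush, file, caliper and brass disc where they are.

Things in the scene. Friction and masses are not known exactly. Their poses are not given: they have to be found in the camera images.
- chuck: permanent-magnet chuck, fixed: blue block with a bright steel face striped with brass, 150 mm (its x) by 300 mm (its y), 55 mm high (a dark foot 10 mm high sticks out 11 mm more in front and behind). Origin at the centre of its underside, which stands level on screws 0 to 8 mm above the bench; x points square to the stop rail, towards it, y along the rail. It may stand turned a little
- rail: steel stop rail along the chuck's far edge. Origin at the middle of the face that the blanks must lie against, level with the chuck's face and 75 mm along the chuck's x from its centre; axes as the chuck's. 280 mm long, 8 mm thick, stands 6 mm above the chuck's face, rigid. Its measured place is not exact enough to push to: feel for it, and square up if one end meets first
- blank0: blank 1 of four alike, drilled steel, 30 mm (its x) by 40 mm (its y) by 6 mm high, about 56 g; origin at the centre of its underside. Seated means its long 40 mm side lies flat on the rail face, so its origin is then 15 mm from that face. Blanks, straightedge, rail and chuck face are smooth, oiled metal (friction 0.1 to 0.3 on one another); the magnet does not pull until the lever is thrown
- blank1: blank 2 of four alike, drilled steel, 30 mm (its x) by 40 mm (its y) by 6 mm high, about 56 g; origin at the centre of its underside. Seated means its long 40 mm side lies flat on the rail face, so its origin is then 15 mm from that face. Blanks, straightedge, rail and chuck face are smooth, oiled metal (friction 0.1 to 0.3 on one another); the magnet does not pull until the lever is thrown
- blank2: blank 3 of four alike, drilled steel, 30 mm (its x) by 40 mm (its y) by 6 mm high, about 56 g; origin at the centre of its underside. Seated means its long 40 mm side lies flat on the rail face, so its origin is then 15 mm from that face. Blanks, straightedge, rail and chuck face are smooth, oiled metal (friction 0.1 to 0.3 on one another); the magnet does not pull until the lever is thrown
- blank3: blank 4 of four alike, drilled steel, 30 mm (its x) by 40 mm (its y) by 6 mm high, about 56 g; origin at the centre of its underside. Seated means its long 40 mm side lies flat on the rail face, so its origin is then 15 mm from that face. Blanks, straightedge, rail and chuck face are smooth, oiled metal (friction 0.1 to 0.3 on one another); the magnet does not pull until the lever is thrown
- straightedge: aluminium straightedge standing on its edge on the bench at the chuck's right, 12 mm thick (its x), 240 mm long (its y), 50 mm high, 0.36 kg, red inlay in the upper middle; ends and faces are alike. Origin at the centre of its lower edge. Held by its upper half, it clears the blanks with the fingers. On the hard chuck face 0.1 mm too low or high is already newtons too much or no contact
- lever (a joint): on/off lever of the magnet at the left (+y) end of the chuck, rad: 0 off, leaning 45 degrees towards the robot; 1.571 on, at its stop, leaning 45 degrees the other way; it turns about an axis along the chuck's y and stays where it is left. Stiff: about 0.3 N m to turn, that is 3 N at the knob
- lever_knob (a point): centre of the red ball knob, 28 mm in diameter, at the end of the 10 mm thick lever arm, 115 mm from the lever's axis
- lever_axis (a point): point on the lever's axis in the plane in which the arm swings, 29 mm above the chuck's underside
- brush: flat brush with a wooden handle, about 190 mm long, lying on the bench; leave it
- file: flat file with a green handle, about 330 mm long, lying on the bench to the left of the chuck; leave it
- caliper: steel caliper, 210 mm long, lying on the bench behind the chuck; leave it
- gauge_disc: brass disc, 48 mm in diameter, 20 mm high, on the bench; leave it
Things that resemble listed ones, but are neither listed nor needed, are in the scene too. Leave any brown or red look-alike of the blank2 alone.

How it is judged:
On the way, in this order (a step that is already met when the one before it is completed fails the run):
1. with the straightedge resting on the chuck (over 0.3 N), all four blanks are squeezed between it and the rail at once (over 1 N on each, on both sides) and lie flush with the rail (contact force between each of blank0, blank1, blank2, blank3 and rail above 1 N and contact force between each of blank0, blank1, blank2, blank3 and straightedge above 1 N and contact force between straightedge and chuck above 0.3 N and x of each of blank0, blank1, blank2, blank3 in the frame of rail above -0.017 m and angle between the y axis of each of blank0, blank1, blank2, blank3 and the y axis of rail, either way round below 0.05 rad and z of blank0 in the frame of rail between -0.003 and 0.003 m and z of blank1 in the frame of rail between -0.003 and 0.003 m and z of blank2 in the frame of rail between -0.003 and 0.003 m and z of blank3 in the frame of rail between -0.003 and 0.003 m), for 0.3 s.
2. the lever is thrown fully over, the blanks still flush with the rail (value of joint lever above 1.42 rad and x of each of blank0, blank1, blank2, blank3 in the frame of rail above -0.017 m and angle between the y axis of each of blank0, blank1, blank2, blank3 and the y axis of rail, either way round below 0.05 rad and z of blank0 in the frame of rail between -0.003 and 0.003 m and z of blank1 in the frame of rail between -0.003 and 0.003 m and z of blank2 in the frame of rail between -0.003 and 0.003 m and z of blank3 in the frame of rail between -0.003 and 0.003 m), for 0.2 s.
At the end, for the whole second after the job is handed in: All four blanks lie flat on the chuck with their long sides against the stop rail (within 2 mm and 0.05 rad), the lever is at its on stop (over 1.42 rad), and the straightedge lies or stands on the bench at rest, not touching the chuck (all of step 2 and height (world z) of straightedge between -0.01 and 0.015 m and contact force between straightedge and chuck below 0.2 N and linear speed of straightedge below 0.02 m/s).
It fails at once if the rail is pushed with more than 10 N (contact force between rail and anything else above 10 N).
It fails at once if the straightedge is slid over the chuck (faster than 10 mm/s) while pressed on it with more than 14 N, or struck on it with more than 40 N ((contact force between straightedge and chuck above 14 N and linear speed of straightedge above 0.01 m/s) or contact force between straightedge and chuck above 40 N).
It fails at once if a blank is touched by the gripper or arm (contact force between any of the fingers, the arm and blank0 above 0.5 N or contact force between any of the fingers, the arm and blank1 above 0.5 N or contact force between any of the fingers, the arm and blank2 above 0.5 N or contact force between any of the fingers, the arm and blank3 above 0.5 N).
It fails at once if the straightedge is dropped (falls freely faster than 0.7 m/s) (linear speed of straightedge above 0.7 m/s and contact force between the fingers and straightedge below 0.5 N).
It fails at once if the brush, file, caliper or brass disc is moved more than 15 mm (distance of any of brush, file, caliper, gauge_disc from where it was at the start of the episode above 0.015 m).
It also fails if it takes over 72 s, if anything falls off the work surface, if the arm or the gripper's body presses on something with over 40 N, if the wrist force passes 120 N, or if a joint passes its speed limit or range.

## Working session

There is one attempt and no reset: what is moved stays moved. The work goes in short steps, Python scripts to look and compute and a tool call to move; the robot and the scene stay as the last step left them, time stands still between calls to the robot, and variables do not carry over. Pictures are saved under pics/ and viewed, and the job is handed in when it is done.

Besides the shell and the picture viewer there is one more tool, called after "Request:" as name([rows], argument=value, ...), one row to a line, values as JSON. send_rows: Moves the arm, as the interface text tells. Its arguments: {"type":"object","properties":{"motion":{"type":"array"},"gripper":{"type":"number"},"grip_force":{"type":"number"}},"required":["motion"]}

```bash
mkdir -p pics; cat > h.py <<'E'
import numpy as np, cv2, json
from cell import sensors, read_camera, hand_in
def cap(n,f):
    r=read_camera(n); cv2.imwrite(f'pics/{f}.png', r['frame'][:,:,::-1])
    np.savez(f'pics/{f}.npz',**{k:np.array(v) for k,v in r.items()})
    return r
E
python3 - <<'E'
from h import *
s=sensors.observe(); print({k:np.round(v,4).tolist() for k,v in s.items()})
for n in ['scene','top','wrist']:
    r=cap(n,n+'0'); print(n,r['fx'],r['fy'],r['cx'],r['cy'],[k for k in r]); print(np.round(r['extrinsics'],4).tolist())
E
```

```text
{'time': 0.0, 'qpos': [-1.355, 0.3427, 1.525, 0.0, 1.2754, -0.146], 'qvel': [-0.0008, 0.0008, -0.0004, 0.0002, -0.001, -0.0005], 'joint_efforts': [-0.0005, -43.1247, -24.4224, 0.0718, 0.0559, -0.0001], 'tool_pos': [0.1858, -0.4906, 0.2511], 'tool_rot': [-1.5723, 0.0002, -2.7798], 'contact_force': [-0.1434, 0.1582, 0.6608], 'torque': [-0.0321, -0.0486, -0.0024], 'opening': 0.0916}
scene 453.1847404710336 453.1847404710336 312.5340101416472 240.56311281236725 ['frame', 'fx', 'fy', 'cx', 'cy', 'extrinsics']
[[-0.0714, 0.9974, -0.0091, 0.0889], [-0.5093, -0.0286, 0.8601, 0.1791], [0.8576, 0.0661, 0.51, -1.6323], [0.0, 0.0, 0.0, 1.0]]
top 579.8666367555235 579.8666367555235 334.71262952238567 234.69287026673777 ['frame', 'fx', 'fy', 'cx', 'cy', 'extrinsics']
[[-0.1382, -0.9904, -0.0008, 0.0257], [0.9631, -0.1346, 0.233, -0.593], [-0.2309, 0.0314, 0.9725, -1.1621], [0.0, 0.0, 0.0, 1.0]]
wrist 371.64829954431775 371.64829954431775 319.87445924018385 238.78257783986032 ['frame', 'fx', 'fy', 'cx', 'cy', 'extrinsics']
[[0.3539, -0.9353, -0.0017, -0.5237], [0.9042, 0.3426, -0.255, 0.0323], [0.2391, 0.0887, 0.9669, -0.3913], [0.0, 0.0, 0.0, 1.0]]
```

View pics/scene0.png

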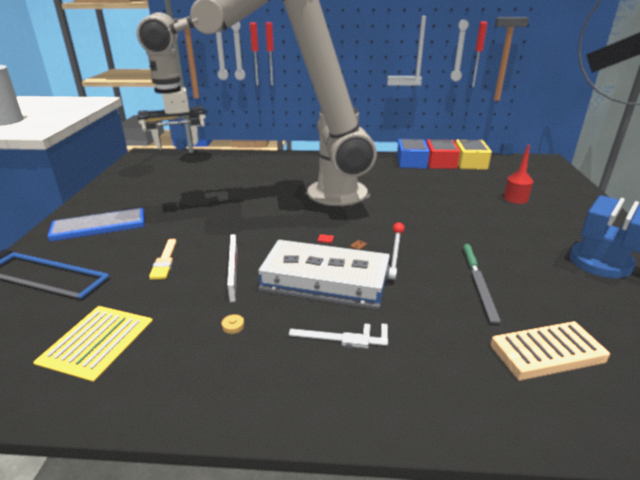

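View pics/top0.png

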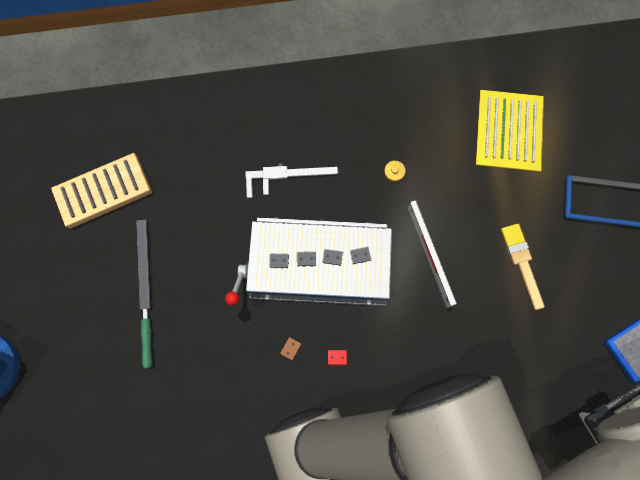

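View pics/wrist0.png

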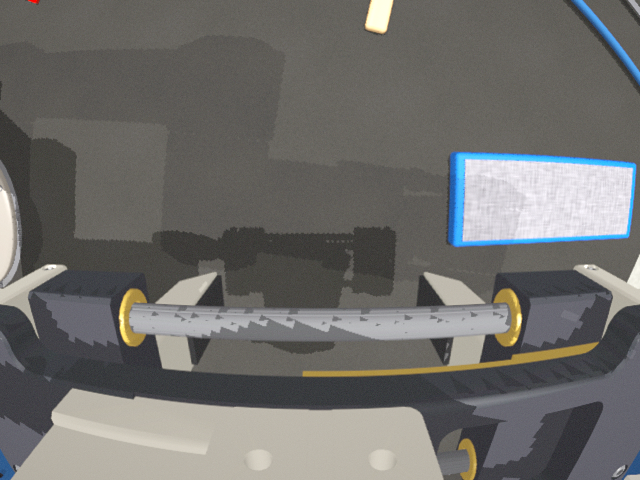

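The top view shows the chuck at about (250–390, 222–300), the four blanks near row 258, the straightedge from (413,203) to (452,305) and the knob at (232,298). I'll zoom in for accurate pixel positions.

```bash
python3 - <<'E'
import cv2
a=cv2.imread('pics/top0.png')
def crop(x0,y0,x1,y1,s,f):
    cv2.imwrite(f,cv2.resize(a[y0:y1,x0:x1],None,fx=s,fy=s,interpolation=cv2.INTER_CUBIC))
crop(215,205,415,325,4,'pics/c1.png')
crop(395,190,475,320,4,'pics/c2.png')
E
```

```text
(no output)
```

View pics/c1.png

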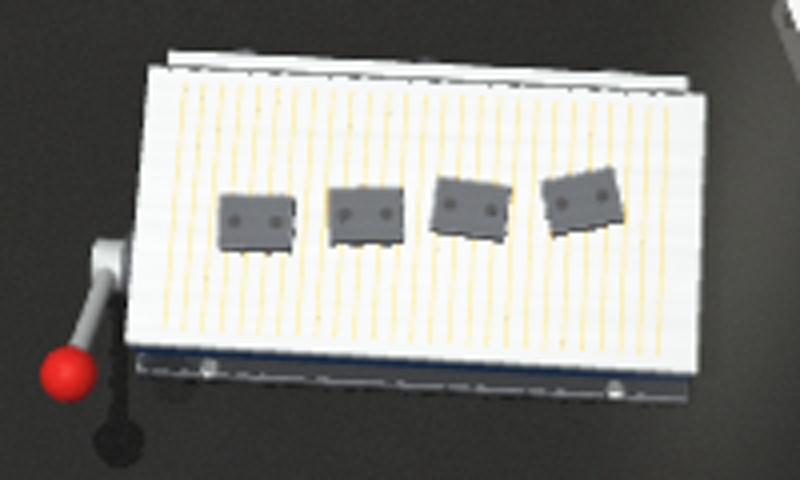

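View pics/c2.png

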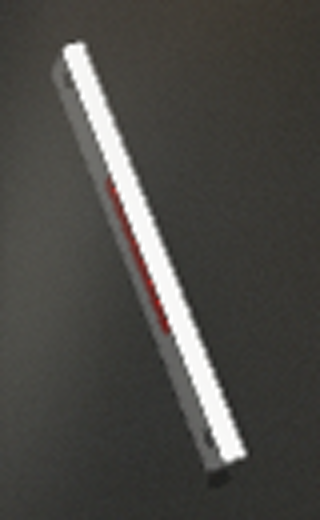

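```bash
cat >> h.py <<'E'
def ray(f,uv,z):
    d=np.load(f'pics/{f}.npz'); E=d['extrinsics'];R=E[:3,:3];t=E[:3,3]
    uv=np.atleast_2d(np.array(uv,float)); z=np.broadcast_to(z,(len(uv),))
    if 'wrist' in f:
        x=(uv[:,0]-d['cx'])/d['fx'];y=(uv[:,1]-d['cy'])/d['fy'];th=np.hypot(x,y)
        dc=np.stack([np.sin(th)*x/th,-np.sin(th)*y/th,-np.cos(th)],1)
    else: dc=np.stack([(uv[:,0]-d['cx'])/d['fx'],-(uv[:,1]-d['cy'])/d['fy'],-np.ones(len(uv))],1)
    c=-R.T@t; w=dc@R
    return c+w*((z-c[2])/w[:,2])[:,None]
def proj(f,P):
    d=np.load(f'pics/{f}.npz'); E=d['extrinsics']
    p=np.atleast_2d(P)@E[:3,:3].T+E[:3,3]; x,y,z=p[:,0],-p[:,1],-p[:,2]
    if 'wrist' in f:
        r=np.hypot(x,y);th=np.arctan2(r,z);x,y,z=x/r*th,y/r*th,1
    return np.stack([d['fx']*x/z+d['cx'],d['fy']*y/z+d['cy']],1)
E
cat > m1.py <<'E'
from h import *
def c(p,o,s=4): return (np.array(p,float)+.5)/s-.5+np.array(o)
ch=c([(150,67),(705,95),(696,373),(127,344)],(215,205))
for zf in (.055,.059,.063):
    P=ray('top0',ch,zf); print(zf,np.round(P[:,:2],4).tolist(), 'len',[round(float(np.linalg.norm(P[i]-P[(i+1)%4])),4) for i in range(4)],'cen',P.mean(0).round(4))
    d=P[0]-P[1]; d2=P[3]-P[2]; print('yaw', np.arctan2(-d[0],d[1]),np.arctan2(-d2[0],d2[1]), 'x-dir',np.arctan2(*(P[0]-P[3])[[1,0]]),np.arctan2(*(P[1]-P[2])[[1,0]]))
se=c([(64,43),(86,42),(245,455),(222,460)],(395,190))
P=ray('top0',se,.05);print('SE',np.round(P,4).tolist(),P.mean(0)); d=(P[0]+P[1]-P[2]-P[3])/2; print(np.linalg.norm(d),'yaw of long axis vs y',np.arctan2(-d[0],d[1]),'dir',np.arctan2(d[1],d[0]))
B=ray('top0',c([(257,223),(366,215),(471,209),(583,202)],(215,205)),.059+.006);print('blanks',B.round(4).tolist())
K=ray('top0',c([(68,375)],(215,205)),.06+.0293+.081);print('knob',K)
K=ray('top0',c([(108,262)],(215,205)),.033);print('axis',K)
K=ray('top0',c([(168,56),(688,82)],(215,205)),.059+.006);print('rail back top',K.round(4).tolist())
E
python3 m1.py
```

```text
0.055 [[0.6485, 0.1158], [0.5915, -0.179], [0.4438, -0.1502], [0.5003, 0.1436]] len [0.3003, 0.1505, 0.2992, 0.1508] cen [ 0.546  -0.0174  0.055 ]
yaw -0.19091755418799064 -0.18987728464582082 x-dir -0.18577408562886497 -0.1925943454649551
0.059 [[0.6474, 0.1154], [0.5906, -0.1785], [0.4434, -0.1498], [0.4997, 0.1431]] len [0.2993, 0.15, 0.2982, 0.1503] cen [ 0.5452 -0.0175  0.059 ]
yaw -0.1909175541879902 -0.1898772846458209 x-dir -0.18577408562886516 -0.1925943454649552
0.063 [[0.6462, 0.1149], [0.5896, -0.178], [0.4429, -0.1493], [0.499, 0.1426]] len [0.2983, 0.1495, 0.2973, 0.1498] cen [ 0.5444 -0.0175  0.063 ]
yaw -0.19091755418799014 -0.1898772846458208 x-dir -0.18577408562886527 -0.19259434546495488
SE [[0.6491, -0.2327, 0.05], [0.648, -0.2447, 0.05], [0.4134, -0.2888, 0.05], [0.4125, -0.2764, 0.05]] [ 0.53077593 -0.26064853  0.05      ]
0.23967288214309926 yaw of long axis vs y -1.3867109247725524 dir 0.18408540202234425
blanks [[0.5531, 0.0677, 0.065], [0.5494, 0.0102, 0.065], [0.5449, -0.0452, 0.065], [0.5405, -0.1044, 0.065]]
knob [[0.47103434 0.15753798 0.1703    ]]
axis [[0.54952157 0.15214203 0.033     ]]
rail back top [[0.6504, 0.1045, 0.065], [0.5975, -0.1698, 0.065]]
```

```bash
python3 - <<'E'
import cv2
a=cv2.imread('pics/scene0.png')
def crop(x0,y0,x1,y1,s,f):
    cv2.imwrite(f,cv2.resize(a[y0:y1,x0:x1],None,fx=s,fy=s,interpolation=cv2.INTER_CUBIC))
crop(215,205,415,325,4,'pics/c3.png')
E
```

```text
(no output)
```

View pics/c3.png

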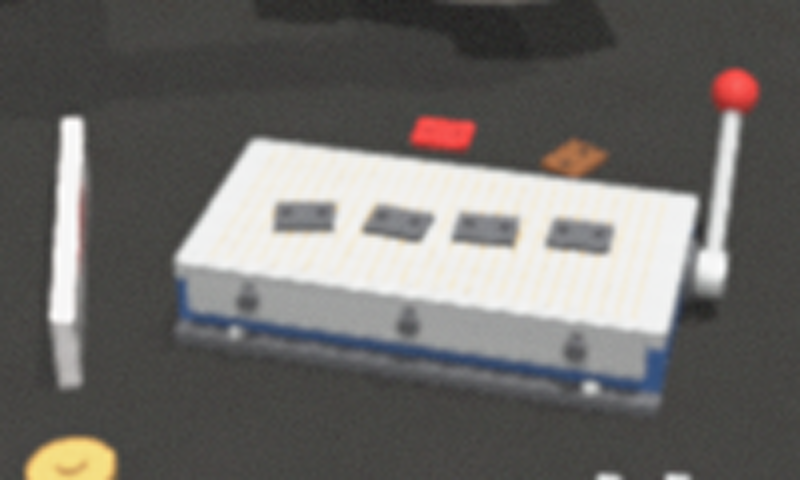

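```bash
cat >> h.py <<'E'
from scipy.spatial.transform import Rotation as Ro
YAW=-0.190; CZ=.059
CC=np.array([0.5452,-0.0175])
def toc(P):
    P=np.atleast_2d(P)[:,:2]-CC; c,s=np.cos(YAW),np.sin(YAW)
    return P@np.array([[c,-s],[s,c]])
def tow(p):
    c,s=np.cos(YAW),np.sin(YAW); return np.array([[c,-s],[s,c]])@np.array(p)+CC
def plan(pos,yaw):
    s=sensors.observe(); R=Ro.from_euler('xyz',s['tool_rot']).as_matrix()
    d=R.T@(np.array(pos)-s['tool_pos']); cy=np.arctan2(R[1,0],R[0,0])
    tw=-np.degrees((yaw-cy+np.pi)%(2*np.pi)-np.pi)
    print('t',s['time'],'pos',np.round(s['tool_pos'],4),'yaw',round(cy,4),'row',np.round(d,4).tolist(),round(tw,2))
E
python3 - <<'E'
from h import *
exec(open('m1.py').read().split('for zf')[0].split('import *')[1])
o=(215,205)
B=ray('top0',c([(257,223),(366,215),(471,209),(583,202)],o),.065);print('blanks',toc(B).round(4).tolist(),toc(B).mean(0))
K=ray('top0',c([(68,375)],o),.1145);print('knob',K,toc(K))
A=ray('top0',c([(108,262)],o),.033);print('axis',A,toc(A))
print('SE',toc([[.5308,-.2606]]))
L=ray('scene0',[[0,0]],.1)
plan([.5308,-.2606,.16],0.184-np.pi)
E
```

```text
blanks [[-0.0083, 0.0852], [-0.0011, 0.028], [0.005, -0.0273], [0.0118, -0.0862]] [ 1.83136203e-03 -8.72170744e-05]
knob [[0.47940308 0.16645233 0.1145    ]] [[-0.09935389  0.16821563]]
axis [[0.54952157 0.15214203 0.033     ]] [[-0.02779461  0.16740536]]
SE [[ 0.03177074 -0.2414448 ]]
t 0.15 pos [ 0.1858 -0.4908  0.2512] yaw -2.7798 row [-0.4041, 0.0914, -0.093] 10.19
```

Request:
send_rows([
  [[-0.404,0.091,-0.093,10.2],[-0.404,0.091,-0.093,10.2],[-0.404,0.091,-0.093,10.2],[-0.404,0.091,-0.093,10.2],[-0.404,0.091,-0.093,10.2],[-0.404,0.091,-0.093,10.2],[-0.404,0.091,-0.093,10.2],[-0.404,0.091,-0.093,10.2]],
], gripper=1.0, grip_force=40)

```text
time: 0.95
tool_pos: [0.5088, -0.2748, 0.166]
tool_rot: [-1.572, -0.0, -2.958]
contact_force: [0.8, -0.2, 0.2]
opening: 0.0916
```

Request:
send_rows([
  [[0,0,0,0],[0,0,0,0],[0,0,0,0]],
])

```text
time: 1.25
tool_pos: [0.5081, -0.2753, 0.1659]
tool_rot: [-1.572, -0.001, -2.958]
contact_force: [-0.4, 0.4, 0.5]
opening: 0.0922
```

```bash
python3 - <<'E'
from h import *
plan([.5308,-.2606,.042],0.184-np.pi)
cap('wrist','wrist1');cap('top','top1')
E
```

```text
t 1.25 pos [ 0.5081 -0.2753  0.1659] yaw -2.9582 row [-0.0252, 0.1239, -0.0102] -0.04
```

View pics/wrist1.png

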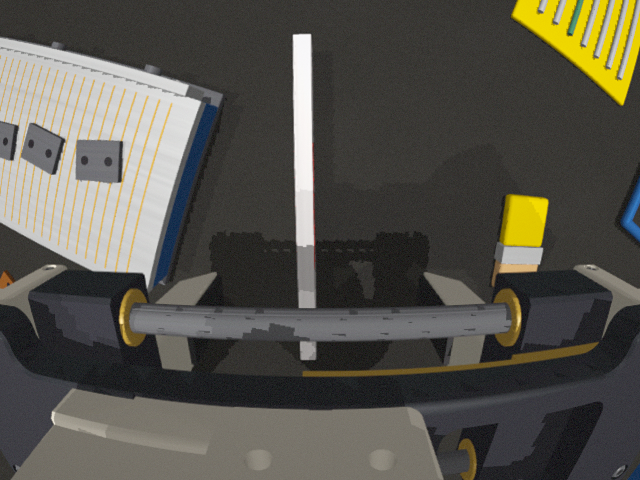

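```bash
python3 - <<'E'
from h import *
P=ray('wrist1',[[293,35],[311,35],[300,360],[315,360]],.05); print(P.round(4)); print(P.mean(0)); d=(P[0]+P[1]-P[2]-P[3])/2; print(np.linalg.norm(d),np.arctan2(d[1],d[0]))
E
```

```text
[[ 0.6455 -0.2308  0.05  ]
 [ 0.6475 -0.2427  0.05  ]
 [ 0.4091 -0.2769  0.05  ]
 [ 0.4114 -0.2886  0.05  ]]
[ 0.52840774 -0.25976226  0.05      ]
0.24065900243932184 0.19220856781858853
```

Request:
send_rows([
  [[-0.024,0.03,-0.0105,-0.2],[-0.024,0.06,-0.0105,-0.2],[-0.024,0.09,-0.0105,-0.2],[-0.024,0.11,-0.0105,-0.2],[-0.024,0.118,-0.0105,-0.2],[-0.024,0.124,-0.0105,-0.2],[-0.024,0.124,-0.0105,-0.2]],
])

```text
time: 2.05
tool_pos: [0.5294, -0.2618, 0.0426]
tool_rot: [-1.571, 0.0, -2.957]
contact_force: [-0.1, 0.4, -0.1]
opening: 0.0918
```

Request:
send_rows([
  [[0,0,0,0],[0,0,0,0],[0,0,0,0],[0,0,0,0],[0,0,0,0],[0,0,0,0],[0,0,0,0],[0,0,0,0]],
], gripper=0.0, grip_force=40)

```text
time: 2.85
tool_pos: [0.5293, -0.2618, 0.0426]
tool_rot: [-1.571, -0.0, -2.957]
contact_force: [-0.0, 0.8, -0.5]
opening: 0.0321
```

```bash
python3 - <<'E'
from h import *
s=sensors.observe(); print({k:np.round(v,4).tolist() for k,v in s.items()})
cap('wrist','wrist2');
E
```

```text
{'time': 2.85, 'qpos': [-0.5892, 0.6906, 1.5699, 0.0005, 0.8815, 0.7967], 'qvel': [-0.0003, -0.001, 0.0018, -0.0015, 0.0001, -0.0019], 'joint_efforts': [0.0062, -53.9444, -18.4771, 0.0656, -0.0299, 0.0], 'tool_pos': [0.5293, -0.2618, 0.0426], 'tool_rot': [-1.5714, -0.0, -2.9571], 'contact_force': [-0.0319, 0.7566, -0.5095], 'torque': [-0.0251, -0.0231, -0.0236], 'opening': 0.0321}
```

View pics/wrist2.png

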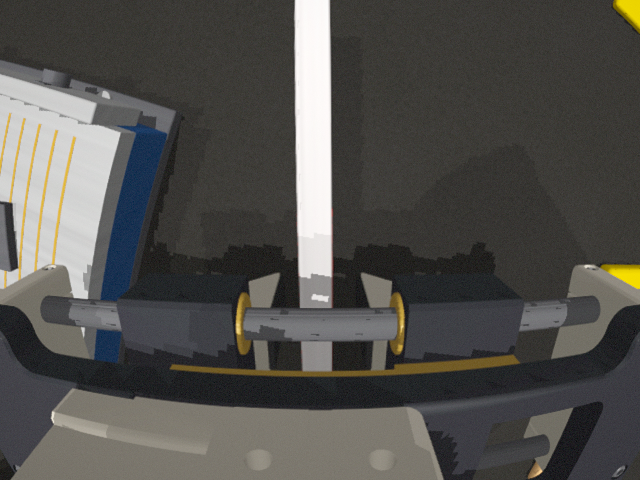

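Still closing (opening 32 mm). I'll let it finish and then lift.

Request:
send_rows([
  [[0,0,0,0],[0,0,0,0],[0,0,0,0],[0,0,0,0],[0,0,0,0],[0,0,0,0]],
])

```text
time: 3.5
tool_pos: [0.5293, -0.2616, 0.0426]
tool_rot: [-1.572, -0.0, -2.957]
contact_force: [-0.8, 0.4, 0.7]
opening: 0.0121
```

Request:
send_rows([
  [[0,-0.015,0,0],[0,-0.05,0,0],[0,-0.08,0,0],[0,-0.11,0,0],[0,-0.11,0,0],[0,-0.11,0,0]],
])

```text
time: 4.1
tool_pos: [0.529, -0.2616, 0.1519]
tool_rot: [-1.572, -0.001, -2.957]
contact_force: [-0.0, 0.4, -4.9]
opening: 0.0116
```

```bash
python3 - <<'E'
from h import *
s=sensors.observe(); print({k:np.round(v,4).tolist() for k,v in s.items()})
p=tow([-.052,0]); print(p)
plan([*p,.14],-np.pi/2-.19)
E
```

```text
{'time': 4.1, 'qpos': [-0.5893, 0.5516, 1.4757, 0.0005, 1.1155, 0.7968], 'qvel': [-0.0007, 0.0319, 0.0305, 0.0009, 0.0029, -0.0004], 'joint_efforts': [0.018, -56.3999, -25.3012, 0.0862, -0.081, 0.0012], 'tool_pos': [0.529, -0.2616, 0.1519], 'tool_rot': [-1.5719, -0.0005, -2.9571], 'contact_force': [-0.0173, 0.4448, -4.8836], 'torque': [0.0381, 0.0583, -0.0628], 'opening': 0.0116}
[ 0.49413578 -0.00767934]
t 4.1 pos [ 0.529  -0.2616  0.1519] yaw -2.9571 row [-0.0123, 0.0122, -0.256] -68.55
```

Request:
send_rows([
  [[-0.002,0.002,-0.035,-8.5],[-0.004,0.004,-0.07,-17],[-0.006,0.006,-0.105,-25.5],[-0.008,0.008,-0.14,-34],[-0.01,0.01,-0.175,-42.5],[-0.012,0.012,-0.21,-51],[-0.0123,0.015,-0.24,-59.5],[-0.0123,0.018,-0.256,-68]],
])

```text
time: 4.9
tool_pos: [0.4919, -0.0053, 0.1318]
tool_rot: [-1.577, 0.001, -1.763]
contact_force: [0.1, -0.3, -4.7]
opening: 0.0117
```

Request:
send_rows([
  [[0,0,0,0],[0,0,0,0],[0,0,0,0],[0,0,0,0]],
])

```text
time: 5.3
tool_pos: [0.4921, -0.0062, 0.1315]
tool_rot: [-1.577, 0.001, -1.765]
contact_force: [0.3, 0.5, -4.5]
opening: 0.0116
```

```bash
python3 - <<'E'
from h import *
s=sensors.observe(); print({k:np.round(v,4).tolist() for k,v in s.items()})
p=tow([-.052,0])
plan([*p,.115],-np.pi/2-.19)
cap('wrist','wrist3');cap('top','top3')
a=cv2.imread('pics/top3.png');cv2.imwrite('pics/c5.png',cv2.resize(a[205:325,215:415],None,fx=4,fy=4,interpolation=cv2.INTER_CUBIC))
E
```

```text
{'time': 5.3, 'qpos': [-0.1691, 0.4223, 1.7742, 0.0013, 0.9512, 0.0246], 'qvel': [0.0016, -0.0057, -0.0019, 0.0014, 0.0027, -0.0054], 'joint_efforts': [0.2436, -44.2049, -20.5609, 0.0832, 0.0824, 0.0168], 'tool_pos': [0.4921, -0.0062, 0.1315], 'tool_rot': [-1.577, 0.0009, -1.7652], 'contact_force': [0.3318, 0.4907, -4.4897], 'torque': [-0.0714, -0.0834, -0.0118], 'opening': 0.0116}
t 5.3 pos [ 0.4921 -0.0062  0.1315] yaw -1.7652 row [0.0011, 0.0165, 0.0024] -0.25
```

View pics/wrist3.png

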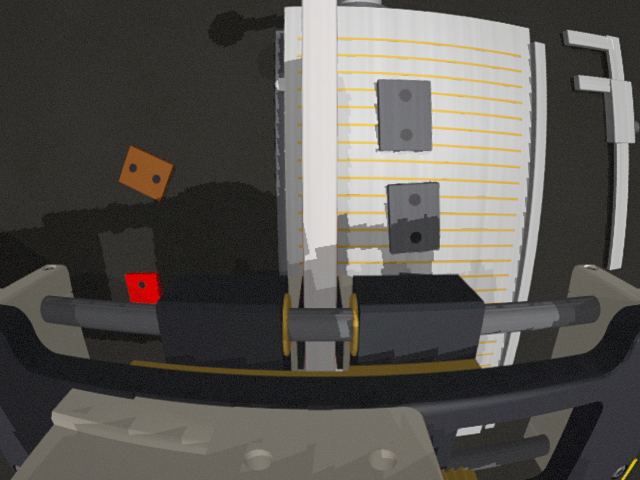

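View pics/c5.png

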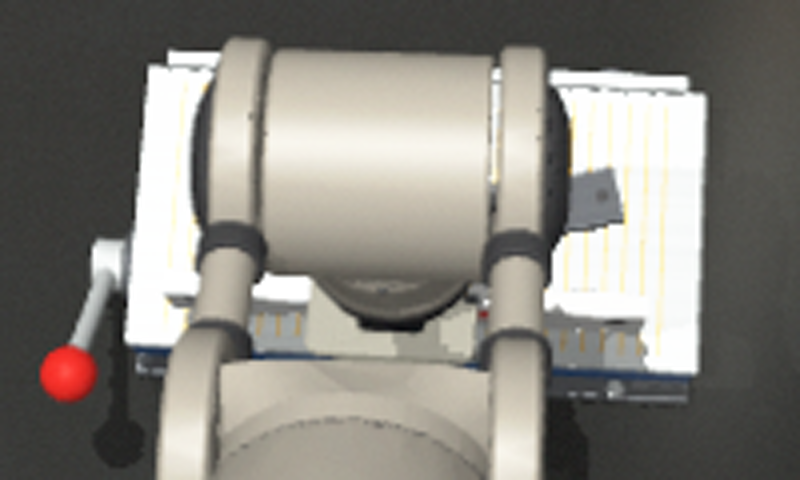

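```bash
python3 - <<'E'
from h import *
a=cv2.imread('pics/wrist3.png');cv2.imwrite('pics/c6.png',cv2.resize(a[0:200,270:560],None,fx=2.7,fy=2.7,interpolation=cv2.INTER_CUBIC))
E
```

```text
(no output)
```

View pics/c6.png

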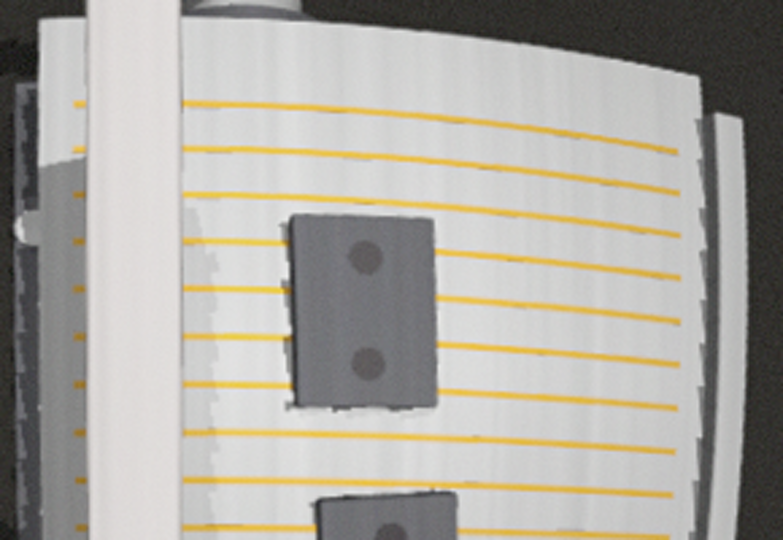

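```bash
python3 - <<'E'
from h import *
def w(p,z): 
    return ray('wrist3',(np.array(p,float)+.5)/2.7-.5+[270,0],z)
def an(n,p,z):
    P=w(p,z); d=P[0]-P[-1]; print(n,P.round(4)[:,:2].tolist(),'chuck',toc(P).round(4).tolist(),'yaw',round(np.arctan2(-d[0],d[1]),4))
an('faredge',[(701,80),(695,540)],.059)
an('railtop',[(717,115),(709,540)],.065)
an('stripe far',[(677,152),(668,537)],.059)
an('stripe near',[(76,103),(76,527)],.059)
an('SE L',[(87,5),(90,530)],.139)
an('SE R',[(178,5),(182,530)],.139)
an('blank0',[(290,215),(434,220),(438,405),(296,405)],.065)
E
```

```text
faredge [[0.6474, 0.1148], [0.6262, 0.008]] chuck [[0.0753, 0.1492], [0.0748, 0.0403]] yaw -0.1953
railtop [[0.6455, 0.1049], [0.6266, 0.0089]] chuck [[0.0754, 0.1391], [0.0749, 0.0413]] yaw -0.1945
stripe far [[0.6359, 0.0974], [0.6188, 0.0099]] chuck [[0.0674, 0.13], [0.0671, 0.0408]] yaw -0.1933
stripe near [[0.5043, 0.1232], [0.4868, 0.0355]] chuck [[-0.0667, 0.1305], [-0.0673, 0.041]] yaw -0.1966
SE L [[0.5088, 0.1127], [0.4958, 0.0447]] chuck [[-0.0603, 0.121], [-0.0603, 0.0518]] yaw -0.1891
SE R [[0.5202, 0.1104], [0.5073, 0.0425]] chuck [[-0.0487, 0.1209], [-0.0485, 0.0517]] yaw -0.1868
blank0 [[0.5416, 0.0905], [0.5711, 0.0855], [0.5649, 0.0476], [0.5355, 0.0523]] chuck [[-0.0239, 0.1053], [0.0059, 0.1061], [0.007, 0.0676], [-0.0227, 0.0667]] yaw -0.1577
```

Request:
send_rows([
  [[0,0.01,0,0],[0,0.018,0,0],[0,0.022,0,0],[0,0.0235,0,0],[0,0.0235,0,0],[0,0.0235,0,0]],
])

```text
time: 6.0
tool_pos: [0.4921, -0.006, 0.1084]
tool_rot: [-1.576, 0.001, -1.764]
contact_force: [-0.7, 0.5, -3.4]
opening: 0.0117
```

Request:
send_rows([
  [[0,0.0003,0,0],[0,0.0003,0,0],[0,0.0003,0,0]],
])

```text
time: 6.3
tool_pos: [0.4922, -0.006, 0.1082]
tool_rot: [-1.576, 0.001, -1.764]
contact_force: [1.0, 0.9, -3.0]
opening: 0.0117
```

Request:
send_rows([
  [[0,0.0003,0,0],[0,0.0003,0,0],[0,0.0003,0,0]],
])

```text
time: 6.6
tool_pos: [0.4922, -0.006, 0.108]
tool_rot: [-1.576, 0.001, -1.764]
contact_force: [-0.7, -0.2, -3.7]
opening: 0.0119
```

Request:
send_rows([
  [[0,0.0003,0,0],[0,0.0003,0,0],[0,0.0003,0,0]],
])

```text
time: 6.9
tool_pos: [0.4922, -0.006, 0.1077]
tool_rot: [-1.576, 0.001, -1.764]
contact_force: [0.4, 0.1, -4.5]
opening: 0.0116
```

Request:
send_rows([
  [[0,0.0006,0,0],[0,0.0006,0,0]],
])

```text
time: 7.1
tool_pos: [0.4921, -0.006, 0.107]
tool_rot: [-1.576, 0.001, -1.764]
contact_force: [-0.5, 0.2, -4.5]
opening: 0.012
```

Request:
send_rows([
  [[0,0.0006,0,0],[0,0.0006,0,0]],
])

```text
time: 7.3
tool_pos: [0.4921, -0.006, 0.1063]
tool_rot: [-1.576, 0.001, -1.764]
contact_force: [-0.1, -1.2, -4.8]
opening: 0.0115
```

Request:
send_rows([
  [[0,0.0006,0,0],[0,0.0006,0,0]],
])

```text
time: 7.5
tool_pos: [0.492, -0.0059, 0.1056]
tool_rot: [-1.577, 0.001, -1.764]
contact_force: [-0.5, -0.0, -4.4]
opening: 0.0118
```

Request:
send_rows([
  [[0,0.0006,0,0],[0,0.0006,0,0]],
])

```text
time: 7.7
tool_pos: [0.4919, -0.0059, 0.1049]
tool_rot: [-1.577, 0.001, -1.764]
contact_force: [-0.4, 0.4, -4.6]
opening: 0.0114
```

Request:
send_rows([
  [[0,0.0006,0,0],[0,0.0006,0,0]],
])

```text
time: 7.9
tool_pos: [0.4919, -0.0059, 0.1042]
tool_rot: [-1.577, 0.001, -1.764]
contact_force: [-0.6, -0.9, -3.3]
opening: 0.0119
```

Request:
send_rows([
  [[0,0.0004,0,0],[0,0.0004,0,0]],
])

```text
time: 8.1
tool_pos: [0.4919, -0.0059, 0.1038]
tool_rot: [-1.577, 0.001, -1.764]
contact_force: [-0.6, -0.0, -4.7]
opening: 0.0115
```

Request:
send_rows([
  [[0,0.0004,0,0],[0,0.0004,0,0]],
])

```text
time: 8.3
tool_pos: [0.4918, -0.0059, 0.1033]
tool_rot: [-1.577, 0.001, -1.764]
contact_force: [-0.3, 0.1, -4.5]
opening: 0.0119
```

Request:
send_rows([
  [[0,0.0004,0,0],[0,0.0004,0,0]],
])

```text
time: 8.5
tool_pos: [0.4918, -0.0059, 0.1029]
tool_rot: [-1.577, 0.001, -1.764]
contact_force: [1.0, 0.9, -3.7]
opening: 0.0118
```

Request:
send_rows([
  [[0,0.0004,0,0],[0,0.0004,0,0]],
])

```text
time: 8.7
tool_pos: [0.4918, -0.0059, 0.1024]
tool_rot: [-1.577, 0.001, -1.764]
contact_force: [0.2, 0.6, -4.5]
opening: 0.0115
```

Request:
send_rows([
  [[0,0.0004,0,0],[0,0.0004,0,0]],
])

```text
time: 8.9
tool_pos: [0.4917, -0.0059, 0.1019]
tool_rot: [-1.577, 0.001, -1.764]
contact_force: [-0.3, 0.3, -4.4]
opening: 0.0117
```

Request:
send_rows([
  [[0,0.0003,0,0],[0,0.0003,0,0]],
])

```text
time: 9.1
tool_pos: [0.4917, -0.0059, 0.1016]
tool_rot: [-1.577, 0.001, -1.764]
contact_force: [-0.2, -0.1, -3.5]
opening: 0.0119
```

Request:
send_rows([
  [[0,0.0003,0,0],[0,0.0003,0,0]],
])

```text
time: 9.3
tool_pos: [0.4917, -0.0059, 0.1013]
tool_rot: [-1.577, 0.001, -1.764]
contact_force: [-0.3, -0.3, -3.4]
opening: 0.0121
```

Request:
send_rows([
  [[0,0.0003,0,0],[0,0.0003,0,0]],
])

```text
time: 9.5
tool_pos: [0.4917, -0.0059, 0.1009]
tool_rot: [-1.578, 0.001, -1.764]
contact_force: [0.2, -0.2, -4.2]
opening: 0.012
```

Request:
send_rows([
  [[0,0.0003,0,0],[0,0.0003,0,0]],
])

```text
time: 9.7
tool_pos: [0.4916, -0.0059, 0.1006]
tool_rot: [-1.578, 0.001, -1.764]
contact_force: [-0.3, 0.8, -4.6]
opening: 0.0117
```

Request:
send_rows([
  [[0,0.0003,0,0],[0,0.0003,0,0]],
])

```text
time: 9.9
tool_pos: [0.4916, -0.0058, 0.1002]
tool_rot: [-1.578, 0.001, -1.764]
contact_force: [-0.2, -0.1, -4.6]
opening: 0.0118
```

Request:
send_rows([
  [[0,0.0003,0,0],[0,0.0003,0,0]],
])

```text
time: 10.1
tool_pos: [0.4915, -0.0058, 0.0999]
tool_rot: [-1.578, 0.001, -1.764]
contact_force: [-0.2, 0.3, -3.7]
opening: 0.0127
```

Request:
send_rows([
  [[0,0.0003,0,0],[0,0.0003,0,0]],
])

```text
time: 10.3
tool_pos: [0.4915, -0.0059, 0.0996]
tool_rot: [-1.578, 0.001, -1.764]
contact_force: [-0.5, -0.4, -4.5]
opening: 0.0116
```

Request:
send_rows([
  [[0,0.0003,0,0],[0,0.0003,0,0]],
])

```text
time: 10.5
tool_pos: [0.4915, -0.0058, 0.0992]
tool_rot: [-1.578, 0.001, -1.764]
contact_force: [-0.2, -0.3, -3.9]
opening: 0.0116
```

Request:
send_rows([
  [[0,0.0003,0,0],[0,0.0003,0,0]],
])

```text
time: 10.7
tool_pos: [0.4915, -0.0058, 0.0989]
tool_rot: [-1.578, 0.001, -1.764]
contact_force: [0.3, -0.8, -3.8]
opening: 0.0117
```

Request:
send_rows([
  [[0,0.0003,0,0],[0,0.0003,0,0]],
])

```text
time: 10.9
tool_pos: [0.4915, -0.0059, 0.0986]
tool_rot: [-1.578, 0.001, -1.764]
contact_force: [0.3, -0.2, -4.0]
opening: 0.0121
```

Request:
send_rows([
  [[0,0.0003,0,0],[0,0.0003,0,0]],
])

```text
time: 11.1
tool_pos: [0.4916, -0.0059, 0.0985]
tool_rot: [-1.578, 0.001, -1.764]
contact_force: [-0.4, -0.4, -0.8]
opening: 0.0116
```

Request:
send_rows([
  [[0,0.0003,0,0],[0,0.0003,0,0]],
])

```text
time: 11.3
tool_pos: [0.4917, -0.0059, 0.0985]
tool_rot: [-1.577, 0.001, -1.764]
contact_force: [-0.9, 0.1, 1.6]
opening: 0.0118
```

Request:
send_rows([
  [[0,0.00012,0.001,0],[0,0.0001,0.003,0],[0,0.0001,0.005,0],[0,8e-05,0.0075,0],[0,6e-05,0.01,0],[0,5e-05,0.0125,0],[0,5e-05,0.0125,0]],
])

```text
time: 12.0
tool_pos: [0.5047, -0.0085, 0.0985]
tool_rot: [-1.576, 0.001, -1.764]
contact_force: [-0.4, 0.0, 2.6]
opening: 0.0119
```

```bash
python3 - <<'E'
from h import *
s=sensors.observe(); print({k:np.round(v,5).tolist() for k,v in s.items() if k in('tool_pos','tool_rot','contact_force','torque')}); print(toc(s['tool_pos']))
E
```

```text
{'tool_pos': [0.50466, -0.00846, 0.09851], 'tool_rot': [-1.57603, 0.00087, -1.76444], 'contact_force': [-0.4235, 0.00292, 2.64835], 'torque': [-0.13726, -0.07689, 0.01558]}
[[-0.04151856  0.00122189]]
```

Request:
send_rows([
  [[0,-0.0001,0.0015,0],[0,-0.00012,0.004,0],[0,-0.00014,0.0065,0],[0,-0.00015,0.009,0],[0,-0.00016,0.0115,0],[0,-0.00018,0.014,0],[0,-0.0002,0.0165,0],[0,-0.0002,0.0165,0]],
])

```text
time: 12.8
tool_pos: [0.5214, -0.0118, 0.0985]
tool_rot: [-1.575, 0.001, -1.764]
contact_force: [-0.0, -0.7, -1.6]
opening: 0.0119
```

```bash
python3 - <<'E'
from h import *
s=sensors.observe(); print({k:np.round(v,5).tolist() for k,v in s.items() if k in('tool_pos','tool_rot','contact_force','torque')}); print(toc(s['tool_pos']))
E
```

```text
{'tool_pos': [0.52138, -0.01177, 0.09851], 'tool_rot': [-1.57531, 0.00087, -1.76446], 'contact_force': [-0.0365, -0.74289, -1.57636], 'torque': [-0.14656, -0.17067, 0.03174]}
[[-0.0244739   0.00112859]]
```

Request:
send_rows([
  [[0,-0.0001,0.002,0],[0,-0.00012,0.005,0],[0,-0.00013,0.008,0],[0,-0.00015,0.0115,0],[0,-0.00016,0.015,0],[0,-0.00017,0.018,0],[0,-0.00019,0.021,0],[0,-0.0002,0.023,0]],
])

```text
time: 13.6
tool_pos: [0.5442, -0.0162, 0.0985]
tool_rot: [-1.575, 0.001, -1.764]
contact_force: [-1.1, 0.1, -0.9]
opening: 0.0117
```

```bash
python3 - <<'E'
from h import *
s=sensors.observe(); print({k:np.round(v,5).tolist() for k,v in s.items() if k in('tool_pos','tool_rot','contact_force','torque')}); print(toc(s['tool_pos']))
cap('top','top4');cap('wrist','wrist4')
a=cv2.imread('pics/top4.png');cv2.imwrite('pics/c7.png',cv2.resize(a[205:325,215:415],None,fx=4,fy=4,interpolation=cv2.INTER_CUBIC))
E
```

```text
{'tool_pos': [0.54422, -0.01623, 0.09854], 'tool_rot': [-1.57534, 0.0009, -1.7645], 'contact_force': [-1.11161, 0.09352, -0.93674], 'torque': [-0.04441, 0.16075, 0.03379]}
[[-0.00120064  0.00105777]]
```

View pics/wrist4.png

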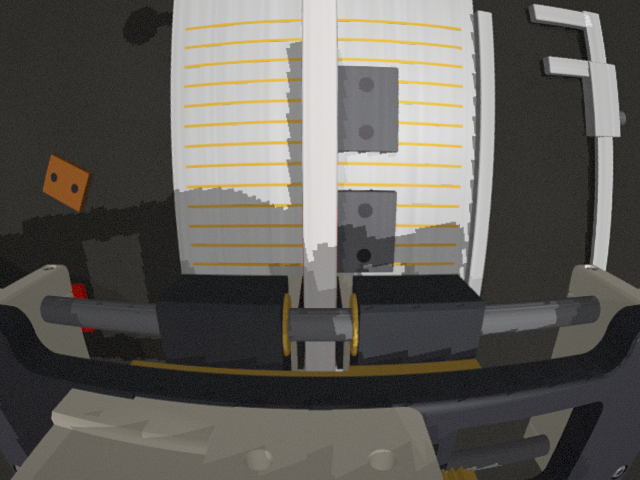

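Request:
send_rows([
  [[0,-0.0001,0.002,0],[0,-0.00012,0.005,0],[0,-0.00013,0.008,0],[0,-0.00015,0.0115,0],[0,-0.00016,0.015,0],[0,-0.00018,0.018,0],[0,-0.0002,0.021,0],[0,-0.00021,0.023,0]],
])

```text
time: 14.5
tool_pos: [0.5673, -0.0208, 0.0986]
tool_rot: [-1.575, 0.001, -1.765]
contact_force: [-0.9, -0.8, -2.6]
opening: 0.0117
```

```bash
python3 - <<'E'
from h import *
s=sensors.observe(); print({k:np.round(v,5).tolist() for k,v in s.items() if k in('tool_pos','tool_rot','contact_force','torque')}); print(toc(s['tool_pos']))
E
```

```text
{'tool_pos': [0.56725, -0.02079, 0.09856], 'tool_rot': [-1.57467, 0.00089, -1.76452], 'contact_force': [-0.85679, -0.80164, -2.64219], 'torque': [-0.05568, 0.10822, -0.06585]}
[[0.0222782  0.00093587]]
```

Request:
send_rows([
  [[0,-8e-05,0.001,0],[0,-8e-05,0.003,0],[0,-0.0001,0.0055,0],[0,-0.0001,0.008,0],[0,-0.0001,0.01,0],[0,-0.00012,0.0115,0],[0,-0.00012,0.012,0],[0,-0.00012,0.012,0]],
])

```text
time: 15.3
tool_pos: [0.5792, -0.0231, 0.0986]
tool_rot: [-1.574, 0.001, -1.765]
contact_force: [0.1, 0.4, -3.6]
opening: 0.0118
```

```bash
python3 - <<'E'
from h import *
s=sensors.observe(); print({k:np.round(v,5).tolist() for k,v in s.items() if k in('tool_pos','tool_rot','contact_force','torque')}); print(toc(s['tool_pos']))
cap('top','top5');cap('wrist','wrist5')
a=cv2.imread('pics/wrist5.png');cv2.imwrite('pics/c8.png',cv2.resize(a[0:290,270:540],None,fx=2,fy=2,interpolation=cv2.INTER_CUBIC))
E
```

```text
{'tool_pos': [0.5792, -0.02314, 0.09863], 'tool_rot': [-1.57433, 0.00088, -1.76455], 'contact_force': [0.1036, 0.42082, -3.63875], 'torque': [-0.10614, -0.04228, 0.0127]}
[[0.03445184 0.00088291]]
```

View pics/c8.png

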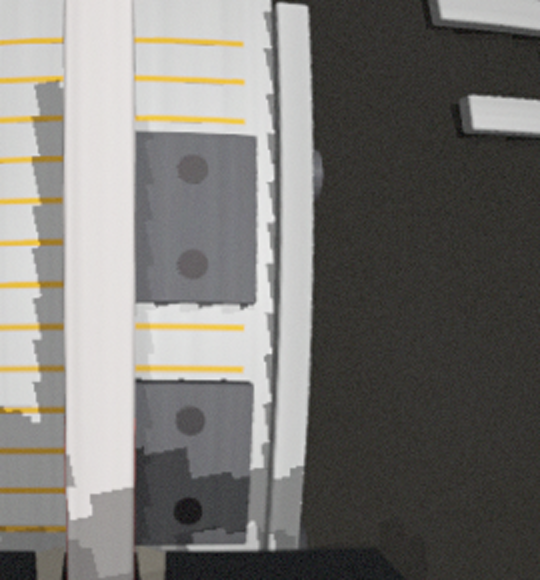

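View pics/top5.png

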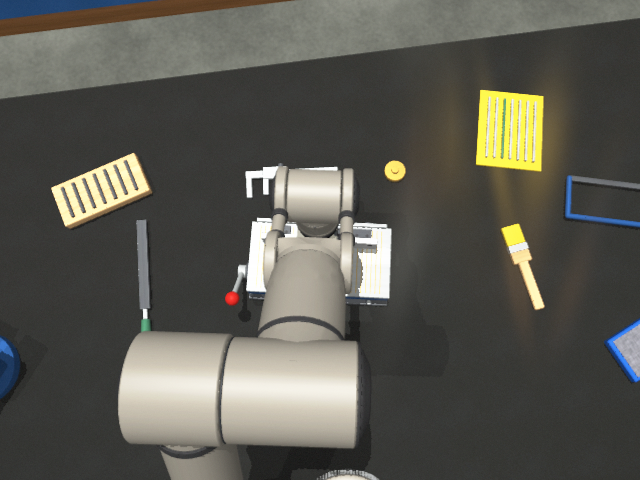

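Request:
send_rows([
  [[0,2e-05,0.0005,0],[0,2e-05,0.0015,0],[0,2e-05,0.0025,0],[0,2e-05,0.0032,0],[0,2e-05,0.0035,0],[0,2e-05,0.0035,0]],
])

```text
time: 16.0
tool_pos: [0.5827, -0.0238, 0.0986]
tool_rot: [-1.574, 0.001, -1.765]
contact_force: [-0.3, 0.1, -3.6]
opening: 0.0117
```

```bash
cat > st.py <<'E'
from h import *
import sys
n=int(sys.argv[1]) if len(sys.argv)>1 else 4
A=[]
for i in range(n):
    s=sensors.observe(); A.append(np.r_[s['contact_force'],s['torque'],s['tool_pos']]); read_camera('top')
A=np.array(A)
m=A.mean(0); c_,s_=np.cos(YAW),np.sin(YAW)
print('t',s['time'],'F chuck',np.round([c_*m[0]+s_*m[1],-s_*m[0]+c_*m[1],m[2]],2),'sd',A[:,:3].std(0).round(2),'T',np.round([c_*m[3]+s_*m[4],-s_*m[3]+c_*m[4],m[5]],3),'sd',A[:,3:6].std(0).round(3),'pos',m[6:].round(5),'rot',np.round(s['tool_rot'],4),'c',toc(m[6:8]).round(5))
E
python3 st.py 6
```

```text
t 16.25 F chuck [-0.47 -0.48 -3.9 ] sd [0.35 0.48 0.21] T [-0.074 -0.058 -0.008] sd [0.035 0.024 0.025] pos [ 0.58265 -0.02381  0.09863] rot [-1.5741e+00  9.0000e-04 -1.7645e+00] c [[0.03797 0.00087]]
```

Request:
send_rows([
  [[0,0.00012,0.0003,0],[0,0.00012,0.0006,0],[0,0.00012,0.0006,0]],
])

```text
time: 16.6
tool_pos: [0.5832, -0.0239, 0.0986]
tool_rot: [-1.574, 0.001, -1.765]
contact_force: [-0.5, -0.6, -3.6]
opening: 0.0118
```

```bash
python3 st.py 4
```

```text
t 16.75 F chuck [-0.59 -0.01 -2.93] sd [0.4  0.46 0.54] T [-0.121  0.06  -0.041] sd [0.028 0.023 0.029] pos [ 0.58322 -0.02393  0.09855] rot [-1.5741e+00  9.0000e-04 -1.7645e+00] c [[0.03855 0.00086]]
```

Request:
send_rows([
  [[0,0.00012,0.0002,0],[0,0.00012,0.0004,0],[0,0.00012,0.0004,0]],
])

```text
time: 17.1
tool_pos: [0.5837, -0.024, 0.0985]
tool_rot: [-1.574, 0.001, -1.764]
contact_force: [-0.0, 0.6, -1.5]
opening: 0.0118
```

```bash
python3 st.py 4
```

```text
t 17.25 F chuck [-0.52  0.38 -1.84] sd [0.28 0.2  0.27] T [-0.141  0.067 -0.017] sd [0.026 0.055 0.014] pos [ 0.58368 -0.02402  0.09853] rot [-1.5740e+00  9.0000e-04 -1.7645e+00] c [[0.03902 0.00086]]
```

Down force is now about 2.3 N. Small steps towards the rail.

Request:
send_rows([
  [[0,5e-05,0.0002,0],[0,5e-05,0.0003,0],[0,5e-05,0.0003,0]],
])

```text
time: 17.6
tool_pos: [0.584, -0.0241, 0.0985]
tool_rot: [-1.574, 0.001, -1.765]
contact_force: [-1.0, 0.3, -1.5]
opening: 0.0119
```

Request:
send_rows([
  [[0,3e-05,0.0002,0],[0,3e-05,0.0003,0],[0,3e-05,0.0003,0]],
])

```text
time: 17.9
tool_pos: [0.5843, -0.0241, 0.0985]
tool_rot: [-1.574, 0.001, -1.765]
contact_force: [-1.8, 0.7, -1.3]
opening: 0.0113
```

```bash
python3 st.py 4
```

```text
t 18.05 F chuck [-1.    0.24 -0.84] sd [0.68 0.66 0.29] T [-0.145  0.129 -0.002] sd [0.033 0.027 0.009] pos [ 0.58432 -0.02414  0.09854] rot [-1.5737e+00  9.0000e-04 -1.7645e+00] c [[0.03967 0.00087]]
```

Request:
send_rows([
  [[0,-6e-05,0.0002,0],[0,-6e-05,0.0003,0],[0,-6e-05,0.0003,0]],
])

```text
time: 18.4
tool_pos: [0.5845, -0.0242, 0.0985]
tool_rot: [-1.574, 0.001, -1.765]
contact_force: [-2.5, 0.8, -0.8]
opening: 0.0121
```

Request:
send_rows([
  [[0,-4e-05,0.0002,0],[0,-4e-05,0.0003,0],[0,-4e-05,0.0003,0]],
])

```text
time: 18.7
tool_pos: [0.5845, -0.0242, 0.0985]
tool_rot: [-1.575, 0.001, -1.764]
contact_force: [-3.2, 0.9, 0.4]
opening: 0.0119
```

```bash
python3 st.py 4
```

```text
t 18.85 F chuck [-3.7  -0.29 -0.12] sd [0.28 0.35 0.33] T [-0.143  0.495 -0.027] sd [0.014 0.052 0.03 ] pos [ 0.58452 -0.02419  0.09854] rot [-1.5747e+00  9.0000e-04 -1.7645e+00] c [[0.03987 0.00086]]
```

Request:
send_rows([
  [[0,-0.0001,0.0003,0],[0,-0.0001,0.0004,0],[0,-0.0001,0.00045,0]],
])

```text
time: 19.2
tool_pos: [0.5846, -0.0242, 0.0985]
tool_rot: [-1.576, 0.001, -1.764]
contact_force: [-4.5, 1.1, 0.7]
opening: 0.0119
```

```bash
python3 st.py 5
```

```text
t 19.4 F chuck [-4.9   0.15  0.93] sd [0.47 0.46 0.18] T [-0.153  0.855 -0.001] sd [0.037 0.021 0.021] pos [ 0.58457 -0.0242   0.09854] rot [-1.5758e+00  8.0000e-04 -1.7645e+00] c [[0.03992 0.00086]]
```

Request:
send_rows([
  [[0,-0.00025,0.0004,0],[0,-0.00025,0.0005,0],[0,-0.00025,0.0006,0]],
])

```text
time: 19.75
tool_pos: [0.5847, -0.0242, 0.0986]
tool_rot: [-1.577, 0.001, -1.764]
contact_force: [-5.9, 1.1, 0.4]
opening: 0.0118
```

```bash
python3 st.py 5
```

```text
t 19.95 F chuck [-5.83 -0.32 -0.04] sd [0.12 0.42 0.51] T [-0.156  0.962 -0.012] sd [0.017 0.017 0.022] pos [ 0.58463 -0.02421  0.09855] rot [-1.5771e+00  8.0000e-04 -1.7644e+00] c [[0.03999 0.00086]]
```

Request:
send_rows([
  [[0,-0.00038,0.0006,0],[0,-0.00038,0.0008,0],[0,-0.00038,0.00085,0],[0,-0.00038,0.00085,0]],
])

```text
time: 20.4
tool_pos: [0.5847, -0.0242, 0.0986]
tool_rot: [-1.579, 0.001, -1.764]
contact_force: [-5.1, 0.0, -0.6]
opening: 0.0118
```

```bash
python3 st.py 5; python3 -c "
from h import *
cap('wrist','wrist6')
a=cv2.imread('pics/wrist6.png');cv2.imwrite('pics/c9.png',cv2.resize(a[0:290,270:540],None,fx=2,fy=2,interpolation=cv2.INTER_CUBIC))"
```

```text
t 20.6 F chuck [-6.01 -0.32 -0.2 ] sd [0.55 0.5  0.61] T [-0.169  1.081 -0.005] sd [0.028 0.033 0.014] pos [ 0.58471 -0.02422  0.09856] rot [-1.5793e+00  7.0000e-04 -1.7643e+00] c [[0.04007 0.00087]]
```

View pics/c9.png

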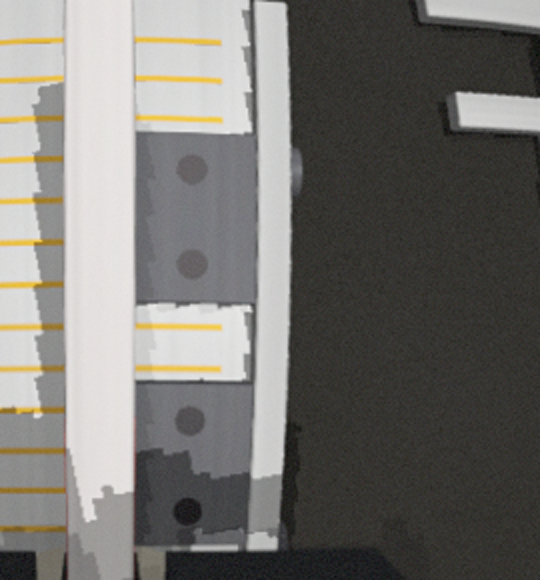

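Request:
send_rows([
  [[0,-0.0005,0.0007,0],[0,-0.0005,0.0009,0],[0,-0.0005,0.00105,0],[0,-0.0005,0.00105,0]],
])

```text
time: 21.1
tool_pos: [0.5848, -0.0242, 0.0986]
tool_rot: [-1.582, 0.001, -1.764]
contact_force: [-5.8, 1.3, -0.8]
opening: 0.0119
```

```bash
python3 st.py 6
```

```text
t 21.35 F chuck [-6.58 -0.05 -0.73] sd [0.48 0.24 0.23] T [-0.153  1.132 -0.017] sd [0.019 0.018 0.033] pos [ 0.58481 -0.02424  0.09857] rot [-1.5818e+00  7.0000e-04 -1.7644e+00] c [[0.04017 0.00086]]
```

Request:
send_rows([
  [[0,-0.0006,0.0009,0],[0,-0.0006,0.0012,0],[0,-0.0006,0.0014,0],[0,-0.0006,0.0014,0],[0,-0.0006,0.0014,0]],
])

```text
time: 21.9
tool_pos: [0.585, -0.0243, 0.0986]
tool_rot: [-1.585, 0.001, -1.764]
contact_force: [-7.6, 0.8, -0.7]
opening: 0.012
```

```bash
python3 st.py 8
```

```text
t 22.25 F chuck [-7.43 -0.46 -0.71] sd [0.45 0.35 0.27] T [-0.158  1.289 -0.008] sd [0.041 0.044 0.048] pos [ 0.58494 -0.02425  0.09859] rot [-1.5851e+00  6.0000e-04 -1.7643e+00] c [[0.0403  0.00087]]
```

Request:
send_rows([
  [[0,-0.0006,0.001,0],[0,-0.0007,0.0013,0],[0,-0.0007,0.0016,0],[0,-0.0007,0.0016,0],[0,-0.0007,0.0016,0]],
])

```text
time: 22.8
tool_pos: [0.5851, -0.0243, 0.0986]
tool_rot: [-1.589, 0.0, -1.764]
contact_force: [-7.6, 0.5, -0.2]
opening: 0.0121
```

```bash
python3 st.py 10
```

```text
t 23.25 F chuck [-7.97 -0.51 -0.47] sd [0.64 0.47 0.49] T [-0.153  1.368 -0.011] sd [0.03  0.021 0.021] pos [ 0.58508 -0.02429  0.09861] rot [-1.5889e+00  5.0000e-04 -1.7642e+00] c [[0.04045 0.00086]]
```

Request:
send_rows([
  [[0,0,-0.0003,0],[0,0,-0.001,0],[0,-0.0002,-0.0025,0],[0,-0.0005,-0.005,0],[0,-0.001,-0.008,0],[0,-0.003,-0.011,0],[0,-0.006,-0.012,0],[0,-0.012,-0.012,0]],
])

```text
time: 24.1
tool_pos: [0.5732, -0.022, 0.111]
tool_rot: [-1.59, 0.0, -1.764]
contact_force: [-0.7, 0.7, -3.2]
opening: 0.0116
```

Request:
send_rows([
  [[0,-0.015,0,0],[0,-0.03,0,0],[0,-0.04,0,0],[0,-0.045,0,0],[0,-0.045,0,0]],
])

```text
time: 24.6
tool_pos: [0.5744, -0.0222, 0.1567]
tool_rot: [-1.588, 0.001, -1.764]
contact_force: [-0.4, -1.3, -3.3]
opening: 0.0114
```

```bash
python3 - <<'E'
from h import *
plan([.5293,-.2618,.145],-2.957)
cap('wrist','wrist7')
a=cv2.imread('pics/wrist7.png');cv2.imwrite('pics/c10.png',cv2.resize(a[0:290,270:570],None,fx=2,fy=2,interpolation=cv2.INTER_CUBIC))
E
```

```text
t 24.6 pos [ 0.5744 -0.0222  0.1567] yaw -1.7642 row [0.2438, 0.0115, 0.002] 68.34
```

View pics/c10.png

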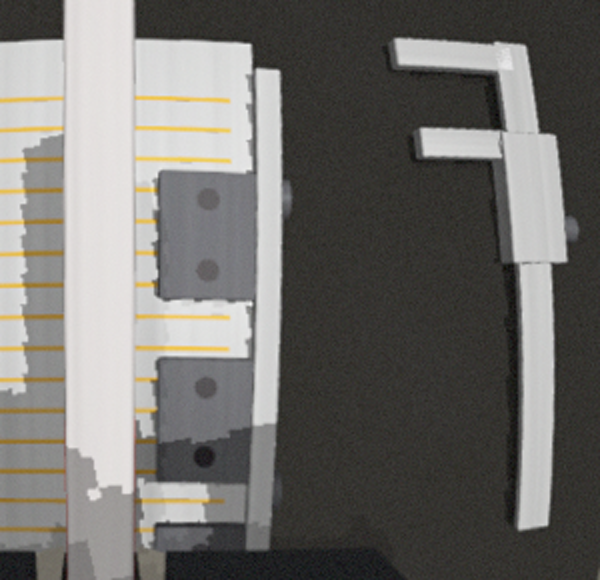

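Request:
send_rows([
  [[0.03,0.001,0,8.5],[0.06,0.002,0,17],[0.09,0.003,0,25.5],[0.12,0.004,0.001,34],[0.15,0.006,0.001,42.5],[0.18,0.008,0.002,51],[0.21,0.01,0.002,59.5],[0.244,0.0115,0.002,68]],
])

```text
time: 25.45
tool_pos: [0.5281, -0.2625, 0.1432]
tool_rot: [-1.58, -0.018, -2.957]
contact_force: [1.3, 0.1, -3.9]
opening: 0.0118
```

Request:
send_rows([
  [[0,0,0,0],[0,0,0,0],[0,0,0,0]],
])

```text
time: 25.75
tool_pos: [0.5279, -0.2615, 0.1426]
tool_rot: [-1.581, -0.019, -2.955]
contact_force: [-0.5, 1.0, -5.3]
opening: 0.0114
```

```bash
python3 - <<'E'
from h import *
plan([.5293,-.2618,.0436],-2.957)
print(sensors.observe()['tool_rot'],sensors.observe()['contact_force'])
cap('top','top8')
a=cv2.imread('pics/top8.png');cv2.imwrite('pics/c11.png',cv2.resize(a[190:330,215:475],None,fx=3,fy=3,interpolation=cv2.INTER_CUBIC))
E
```

```text
t 25.75 pos [ 0.5279 -0.2615  0.1426] yaw -2.955 row [-0.0032, 0.0989, 0.0015] 0.11
[-1.58109578 -0.01925788 -2.95500927] [-0.51086625  0.9883884  -5.29912613]
```

View pics/c11.png

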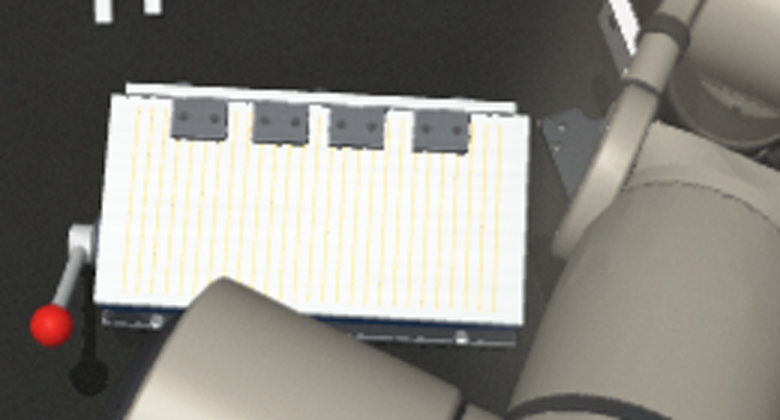

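Request:
send_rows([
  [[-0.001,0.03,0.001,0],[-0.002,0.06,0.0015,0],[-0.003,0.08,0.0015,0],[-0.0032,0.09,0.0015,0],[-0.0032,0.094,0.0015,0],[-0.0032,0.096,0.0015,0],[-0.0032,0.0965,0.0015,0],[-0.0032,0.0965,0.0015,0]],
])

```text
time: 26.6
tool_pos: [0.5301, -0.2619, 0.0472]
tool_rot: [-1.579, -0.018, -2.954]
contact_force: [0.8, 0.3, -3.8]
opening: 0.012
```

Request:
send_rows([
  [[0,0.0006,0,0],[0,0.0006,0,0],[0,0.0006,0,0]],
])

```text
time: 26.9
tool_pos: [0.5302, -0.262, 0.0469]
tool_rot: [-1.579, -0.017, -2.955]
contact_force: [-0.9, -1.0, -3.8]
opening: 0.0119
```

Request:
send_rows([
  [[0,0.0005,0,0],[0,0.0005,0,0],[0,0.0005,0,0]],
])

```text
time: 27.2
tool_pos: [0.5302, -0.262, 0.0464]
tool_rot: [-1.579, -0.017, -2.955]
contact_force: [-0.1, -0.4, -4.3]
opening: 0.0119
```

Request:
send_rows([
  [[0,0.0005,0,0],[0,0.0005,0,0],[0,0.0005,0,0]],
])

```text
time: 27.5
tool_pos: [0.5302, -0.262, 0.0458]
tool_rot: [-1.579, -0.017, -2.955]
contact_force: [0.4, 0.1, -4.4]
opening: 0.0119
```

Request:
send_rows([
  [[0,0.0006,0,0],[0,0.0006,0,0],[0,0.0006,0,0]],
])

```text
time: 27.8
tool_pos: [0.5301, -0.262, 0.0452]
tool_rot: [-1.579, -0.017, -2.955]
contact_force: [0.2, 0.7, -3.9]
opening: 0.0121
```

Request:
send_rows([
  [[0,0.0006,0,0],[0,0.0006,0,0],[0,0.0006,0,0]],
])

```text
time: 28.1
tool_pos: [0.5301, -0.262, 0.0446]
tool_rot: [-1.579, -0.017, -2.955]
contact_force: [0.8, -0.7, -4.1]
opening: 0.0118
```

Request:
send_rows([
  [[0,0.0005,0,0],[0,0.0005,0,0],[0,0.0005,0,0]],
], grip_force=6)

```text
time: 28.4
tool_pos: [0.5302, -0.262, 0.0441]
tool_rot: [-1.579, -0.017, -2.955]
contact_force: [0.2, 0.4, -3.8]
opening: 0.0118
```

Request:
send_rows([
  [[0,0.0006,0,0],[0,0.0006,0,0],[0,0.0006,0,0]],
], grip_force=3)

```text
time: 28.7
tool_pos: [0.5302, -0.262, 0.0439]
tool_rot: [-1.579, -0.017, -2.955]
contact_force: [-1.2, 0.9, 2.1]
opening: 0.0115
```

Request:
send_rows([
  [[0,0.0005,0,0],[0,0.001,0,0],[0,0.001,0,0]],
])

```text
time: 29.0
tool_pos: [0.5304, -0.262, 0.0431]
tool_rot: [-1.579, -0.017, -2.955]
contact_force: [-0.1, 1.6, 2.2]
opening: 0.0119
```

Request:
send_rows([
  [[0,0.0,0,0],[0,0.0,0,0]],
])

```text
time: 29.2
tool_pos: [0.5305, -0.262, 0.0432]
tool_rot: [-1.579, -0.017, -2.955]
contact_force: [-1.5, 1.8, 2.1]
opening: 0.0119
```

```bash
python3 st.py 2; python3 -c "
from h import *
cap('scene','scene9');cap('wrist','wrist9')
a=cv2.imread('pics/scene9.png');cv2.imwrite('pics/c12.png',cv2.resize(a[180:350,140:340],None,fx=4,fy=3.5,interpolation=cv2.INTER_CUBIC))"
```

```text
t 29.25 F chuck [-1.6   1.37  2.4 ] sd [0.18 0.14 0.33] T [0.214 0.243 0.01 ] sd [0.032 0.002 0.008] pos [ 0.53044 -0.26197  0.04316] rot [-1.5787 -0.0166 -2.9546] c [[ 0.03167 -0.24286]]
```

View pics/c12.png

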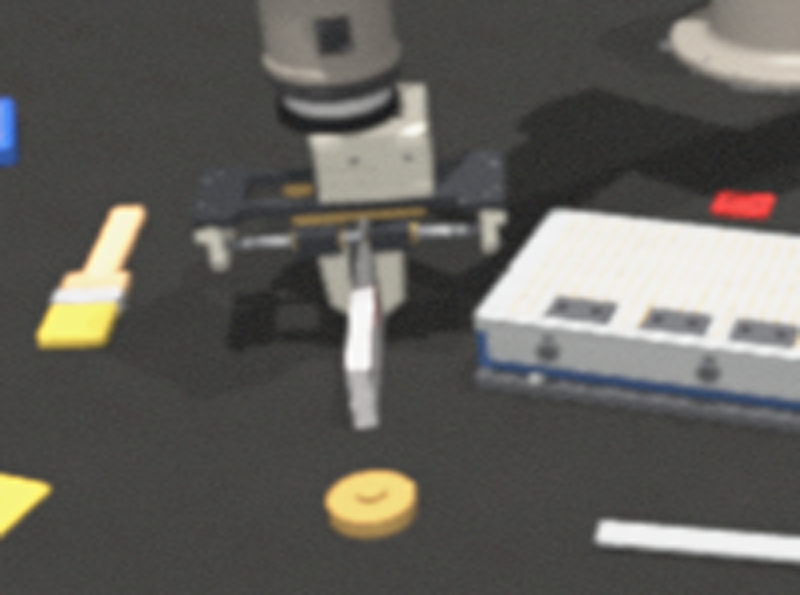

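Request:
send_rows([
  [[0,0,0,0],[0,0,0,0],[0,0,0,0],[0,0,0,0],[0,0,0,0],[0,0,0,0],[0,0,0,0]],
], gripper=0.6)

```text
time: 30.1
tool_pos: [0.5305, -0.262, 0.0432]
tool_rot: [-1.579, -0.016, -2.955]
contact_force: [0.5, 0.3, -0.2]
opening: 0.0547
```

Request:
send_rows([
  [[0,-0.02,0,0],[0,-0.06,0,0],[0,-0.1,0,0],[0,-0.14,0,0],[0,-0.18,0,0],[0,-0.2,0,0],[0,-0.2,0,0]],
])

```text
time: 30.8
tool_pos: [0.5352, -0.2637, 0.2469]
tool_rot: [-1.574, -0.011, -2.955]
contact_force: [-0.3, 0.0, 0.4]
opening: 0.0553
```

```bash
python3 - <<'E'
from h import *
s=sensors.observe(); print(s['time'],s['tool_pos'],s['tool_rot'],s['contact_force'],s['opening'])
cap('scene','scene10');cap('wrist','wrist10')
a=cv2.imread('pics/scene10.png');cv2.imwrite('pics/c13.png',cv2.resize(a[200:320,200:420],None,fx=3.6,fy=3.6,interpolation=cv2.INTER_CUBIC))
E
```

```text
30.8 [ 0.53524033 -0.26366996  0.24687813] [-1.57360619 -0.01123903 -2.95456429] [-0.29540147  0.00899054  0.35052029] 0.05532613150548588
```

View pics/c13.png

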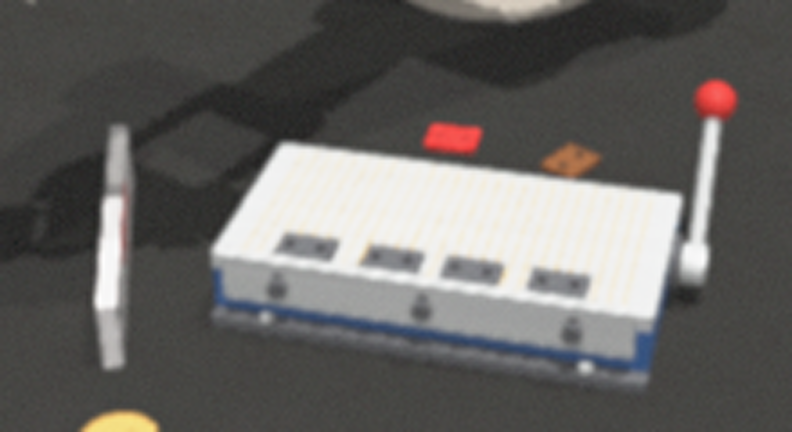

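View pics/wrist10.png

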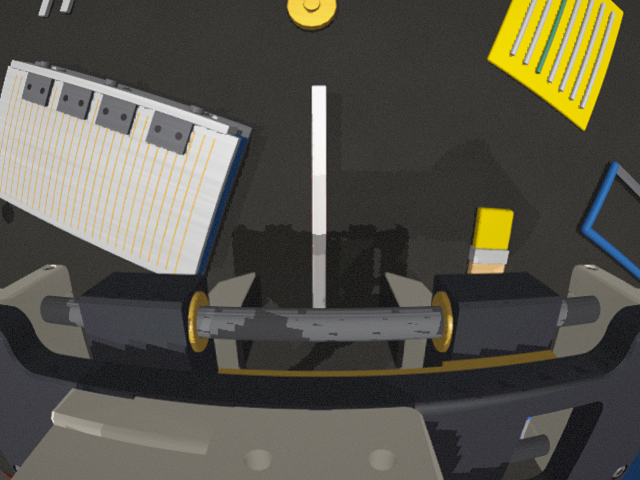

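```bash
python3 - <<'E'
from h import *
def cal(f):
    d=np.load(f'pics/{f}.npz');K=np.array([[d['fx'],0,d['cx']],[0,d['fy'],d['cy']],[0,0,1]]);return K@np.diag([1,-1,-1])@d['extrinsics'][:3]
def tri(a,b):
    X=cv2.triangulatePoints(cal('top0'),cal('scene0'),np.array(a,float).reshape(2,1),np.array(b,float).reshape(2,1)); return (X[:3]/X[3]).ravel()
k=tri((231.6,298.4),(398.4,227.6)); print('knob',k,toc(k), proj('top0',k),proj('scene0',k))
# hub
h=tri(((108.5)/4-.5+215,262.5/4-.5+205),(215+712.5/4-.5,205+272.5/4-.5)); print('hub',h,toc(h))
z=.0559-.055+.029; print('axis z',z,'knob z',z+.115*np.sqrt(.5))
# target: behind knob on robot side
kc=toc(k)[0]
p=tow([kc[0]-.045,kc[1]])
plan([*p,.2],-.19)
E
```

```text
knob [0.47865536 0.165398   0.11897253] [[-0.09988904  0.16703906]] [[231.79916395 298.38966939]] [[398.65413226 227.57662722]]
hub [0.55023315 0.15231217 0.02926184] [[-0.02712796  0.16770682]]
axis z 0.0299 knob z 0.11121727983645296
t 30.9 pos [ 0.5337 -0.2628  0.2426] yaw -2.9546 row [0.0156, 0.0465, -0.4471] -158.4
```

```bash
python3 - <<'E'
from h import *
plan([*tow([-.146,.1675]),.21],-.19-np.pi)
E
```

```text
t 30.9 pos [ 0.5337 -0.2628  0.2426] yaw -2.9546 row [0.0166, 0.0366, -0.448] 21.6
```

Request:
send_rows([
  [[0,0,-0.04,2],[0,0,-0.09,5],[0.005,0.005,-0.14,8],[0.01,0.01,-0.19,12],[0.012,0.01,-0.24,15],[0.0166,0.015,-0.29,18],[0.0166,0.02,-0.34,21.6],[0.0166,0.025,-0.39,21.6]],
], gripper=0.0, grip_force=20)

```text
time: 31.7
tool_pos: [0.4431, 0.1172, 0.2195]
tool_rot: [-1.571, -0.022, 2.949]
contact_force: [2.1, 0.0, 0.0]
opening: 0.0005
```

Request:
send_rows([
  [[0,0,-0.02,0],[0,0,-0.02,0],[0,0,-0.02,0]],
])

```text
time: 32.0
tool_pos: [0.4462, 0.1367, 0.2181]
tool_rot: [-1.57, -0.024, 2.951]
contact_force: [0.3, -0.3, -0.5]
opening: 0.0004
```

```bash
python3 - <<'E'
from h import *
plan([*tow([-.146,.1675]),.125],-.19-np.pi)
print(sensors.observe()['tool_rot'],sensors.observe()['qpos'],sensors.observe()['opening'])
E
```

```text
t 32.0 pos [0.4462 0.1367 0.2181] yaw 2.9508 row [0.0174, 0.0935, -0.0348] -0.05
[-1.56991242 -0.02437868  2.95077227] [0.12854641 0.27994281 1.71409314 0.00739755 1.17099038 1.88719307] 0.0003735802716695842
```

Request:
send_rows([
  [[0.0174,0,-0.018,0],[0.0174,0,-0.035,0],[0.0174,0.03,-0.035,0],[0.0174,0.06,-0.035,0],[0.0174,0.085,-0.035,0],[0.0174,0.0935,-0.035,0],[0.0174,0.0935,-0.035,0],[0.0174,0.0935,-0.035,0]],
])

```text
time: 32.8
tool_pos: [0.4343, 0.1742, 0.1258]
tool_rot: [-1.57, -0.023, 2.95]
contact_force: [-0.7, 0.4, 0.4]
opening: 0.0004
```

```bash
python3 - <<'E'
from h import *
plan([*tow([-.095,.1675]),.125],-.19-np.pi)
print(sensors.observe()['tool_rot'],toc(sensors.observe()['tool_pos']))
cap('scene','scene11');cap('wrist','wrist11')
a=cv2.imread('pics/scene11.png');cv2.imwrite('pics/c14.png',cv2.resize(a[120:320,240:480],None,fx=3,fy=3,interpolation=cv2.INTER_CUBIC))
E
```

```text
t 32.8 pos [0.4343 0.1742 0.1258] yaw 2.9497 row [-0.0502, -0.0004, -0.0003] -0.11
[-1.57032789 -0.02329115  2.94967775] [[-0.14514763  0.16731926]]
```

View pics/c14.png

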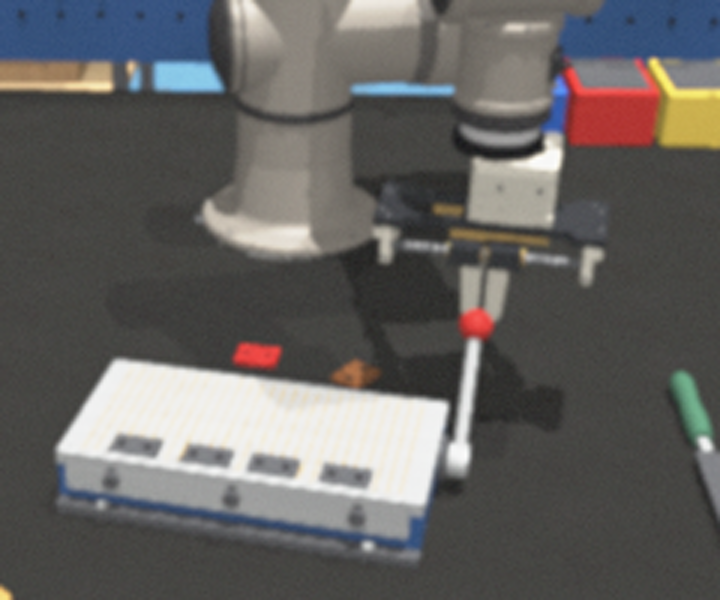

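View pics/wrist11.png

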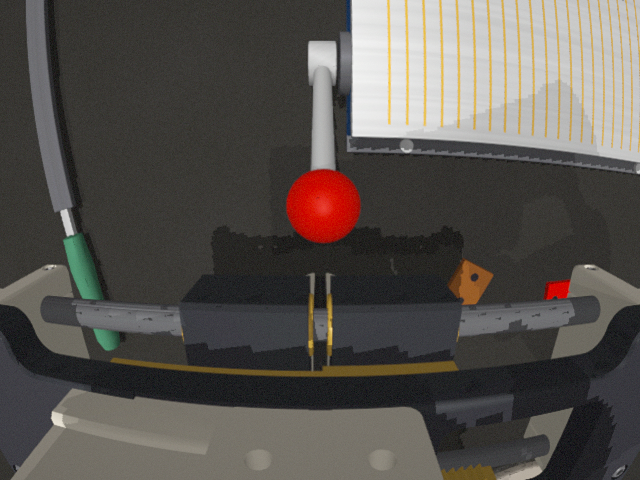

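Request:
send_rows([
  [[-0.008,0,0,0],[-0.016,-0.0004,0,0],[-0.022,-0.001,0,0],[-0.03,-0.006,0,0],[-0.038,-0.011,0,0],[-0.046,-0.015,0,0],[-0.054,-0.018,0,0],[-0.06,-0.02,0,0]],
])

```text
time: 33.7
tool_pos: [0.4936, 0.163, 0.1454]
tool_rot: [-1.57, -0.024, 2.95]
contact_force: [-5.1, 0.4, 4.1]
opening: 0.0007
```

```bash
python3 - <<'E'
from h import *
s=sensors.observe();print(s['tool_pos'],s['tool_rot'],s['contact_force'],toc(s['tool_pos']))
cap('wrist','wrist12')
E
```

```text
[0.49357297 0.16298508 0.14536169] [-1.57048691 -0.02379823  2.9502007 ] [-5.13194305  0.43527913  4.12110806] [[-0.08478417  0.16748689]]
```

View pics/wrist12.png

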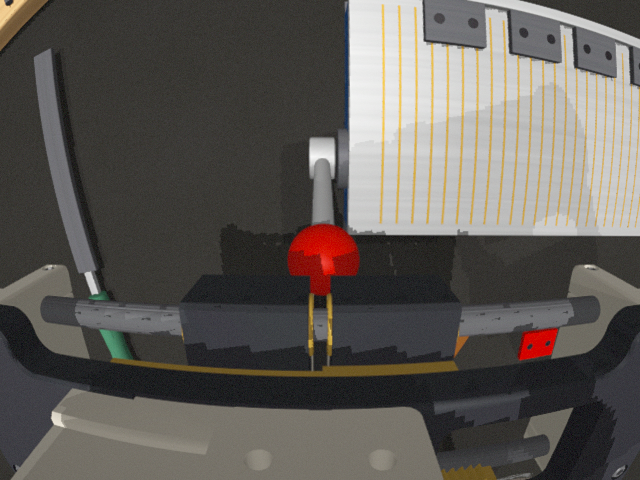

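Request:
send_rows([
  [[-0.008,-0.002,0,0],[-0.016,-0.004,0,0],[-0.024,-0.0055,0,0],[-0.032,-0.0065,0,0],[-0.04,-0.0075,0,0],[-0.048,-0.0075,0,0],[-0.056,-0.0075,0,0],[-0.062,-0.007,0,0]],
])

```text
time: 34.55
tool_pos: [0.5563, 0.1508, 0.1507]
tool_rot: [-1.571, -0.023, 2.95]
contact_force: [-2.8, 0.4, -0.9]
opening: 0.0003
```

```bash
python3 - <<'E'
from h import *
s=sensors.observe();print(s['time'],s['tool_pos'],s['tool_rot'],s['contact_force'],toc(s['tool_pos']))
cap('wrist','wrist13')
E
```

```text
34.55 [0.55625507 0.15081321 0.15066829] [-1.57076097 -0.0226436   2.94980036] [-2.81441604  0.4082503  -0.91598169] [[-0.02093133  0.16737213]]
```

View pics/wrist13.png

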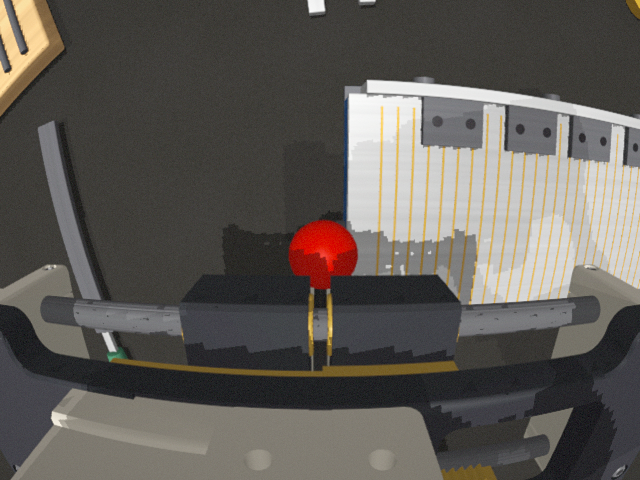

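Request:
send_rows([
  [[-0.007,0.001,0,0],[-0.014,0.003,0,0],[-0.02,0.005,0,0],[-0.026,0.0065,0,0],[-0.032,0.0085,0,0],[-0.037,0.011,0,0],[-0.042,0.0135,0,0],[-0.045,0.015,0,0]],
])

```text
time: 35.4
tool_pos: [0.5998, 0.1422, 0.1331]
tool_rot: [-1.57, -0.026, 2.95]
contact_force: [-7.0, 1.6, -5.0]
opening: 0.0
```

```bash
python3 - <<'E'
from h import *
s=sensors.observe();print(s['time'],s['tool_pos'],s['tool_rot'],s['contact_force'],toc(s['tool_pos']))
cap('wrist','wrist14');cap('scene','scene14')
a=cv2.imread('pics/scene14.png');cv2.imwrite('pics/c15.png',cv2.resize(a[120:320,240:480],None,fx=3,fy=3,interpolation=cv2.INTER_CUBIC))
E
```

```text
35.4 [0.59978708 0.14218852 0.13310107] [-1.57010399 -0.0259707   2.94959442] [-6.96891215  1.57413496 -5.03292482] [[0.02344615 0.16712406]]
```

View pics/c15.png

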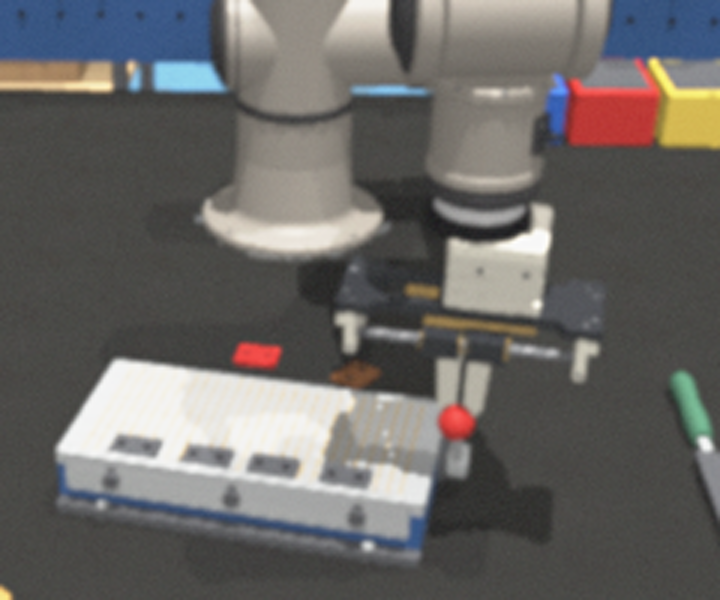

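Request:
send_rows([
  [[-0.002,0.001,0,0],[-0.004,0.002,0,0],[-0.006,0.003,0,0],[-0.006,0.003,0,0]],
])

```text
time: 35.9
tool_pos: [0.6049, 0.1411, 0.1294]
tool_rot: [-1.57, -0.028, 2.95]
contact_force: [-7.0, 0.5, -2.1]
opening: 0.0003
```

Request:
send_rows([
  [[-0.002,0.001,0,0],[-0.003,0.0015,0,0],[-0.003,0.0015,0,0]],
])

```text
time: 36.2
tool_pos: [0.6054, 0.1411, 0.1288]
tool_rot: [-1.569, -0.034, 2.95]
contact_force: [-17.0, 1.5, 10.1]
opening: 0.0003
```

Request:
send_rows([
  [[0.005,-0.001,0,0],[0.02,-0.01,0,0],[0.04,-0.04,0,0],[0.05,-0.08,0,0],[0.07,-0.12,0,0],[0.11,-0.15,0,0],[0.15,-0.15,0,0],[0.15,-0.15,0,0]],
])

```text
time: 37.0
tool_pos: [0.4611, 0.1697, 0.2863]
tool_rot: [-1.571, -0.03, 2.952]
contact_force: [1.1, -0.1, -1.1]
opening: 0.0002
```

```bash
python3 - <<'E'
from h import *
s=sensors.observe();print(s['time'],s['tool_pos'],s['tool_rot'],s['contact_force'])
cap('top','top15');cap('wrist','wrist15');cap('scene','scene15')
a=cv2.imread('pics/scene15.png');cv2.imwrite('pics/c16.png',cv2.resize(a[190:350,200:440],None,fx=3.2,fy=3.2,interpolation=cv2.INTER_CUBIC))
a=cv2.imread('pics/top15.png');cv2.imwrite('pics/c17.png',cv2.resize(a[150:330,215:475],None,fx=3,fy=3,interpolation=cv2.INTER_CUBIC))
E
```

```text
37.0 [0.46108512 0.16971145 0.28627916] [-1.57085457 -0.0296623   2.95175365] [ 1.09735691 -0.09237123 -1.11352149]
```

View pics/c16.png

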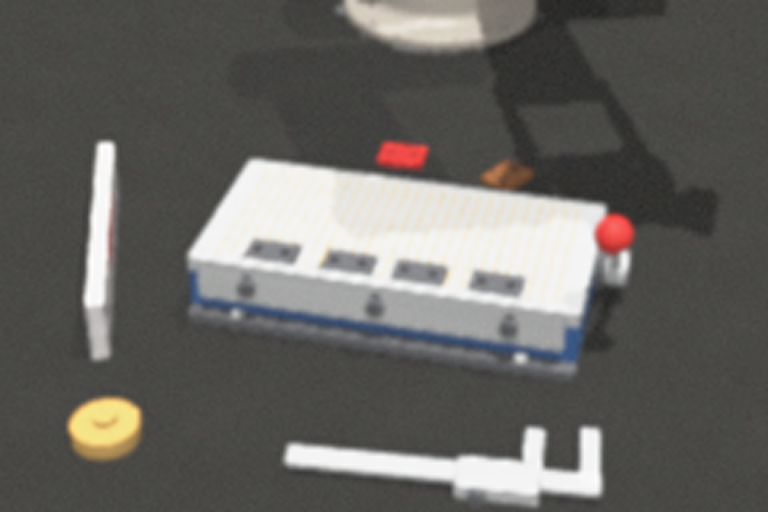

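View pics/c17.png

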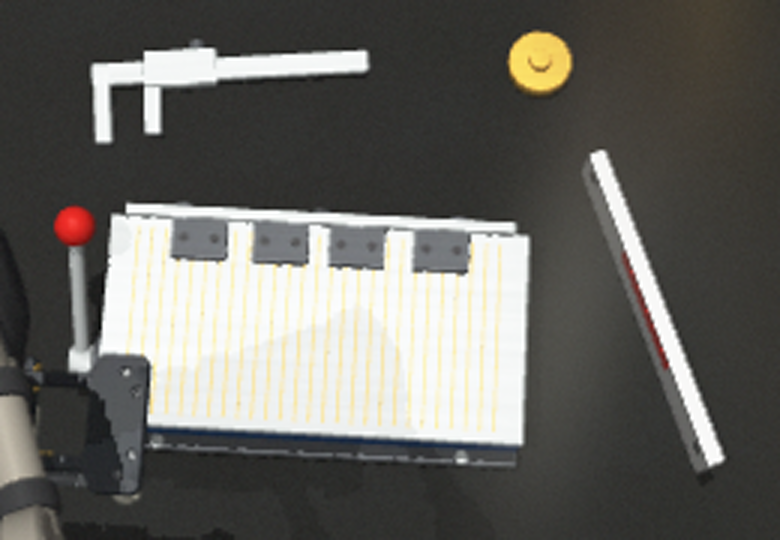

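```bash
python3 - <<'E'
from h import *
def cal(f):
    d=np.load(f'pics/{f}.npz');K=np.array([[d['fx'],0,d['cx']],[0,d['fy'],d['cy']],[0,0,1]]);return K@np.diag([1,-1,-1])@d['extrinsics'][:3]
def ctr(f):
    a=cv2.cvtColor(cv2.imread(f'pics/{f}.png'),cv2.COLOR_BGR2HSV)
    m=cv2.inRange(a,(0,170,90),(6,255,255))|cv2.inRange(a,(174,170,90),(180,255,255))
    n,l,s,c=cv2.connectedComponentsWithStats(m)
    return [(c[i].round(1).tolist(),int(s[i,4])) for i in range(1,n) if s[i,4]>25]
for f in ['top0','scene0','top15','scene15']: print(f,ctr(f))
def tri(fs,a,b):
    X=cv2.triangulatePoints(cal(fs[0]),cal(fs[1]),np.array(a,float).reshape(2,1),np.array(b,float).reshape(2,1)); return (X[:3]/X[3]).ravel()
k0=tri(('top0','scene0'),(231.6,298.4),(398.4,227.6)); k1=tri(('top15','scene15'),(239.3,225),(391.8,262.8))
d=np.linalg.norm(k1-k0); print(k0,k1,toc(k1),d, 2*np.arcsin(min(1,d/.23)))
E
```

```text
top0 [([231.6, 298.0], 153), ([337.1, 357.0], 263)]
scene0 [([253.6, 35.9], 114), ([269.0, 36.3], 110), ([481.0, 35.8], 133), ([443.2, 158.2], 505), ([519.7, 183.7], 644), ([398.3, 227.3], 67), ([325.3, 238.1], 86)]
top15 [([239.3, 224.8], 140), ([337.0, 357.0], 266)]
scene15 [([253.7, 35.9], 115), ([481.0, 35.7], 136), ([269.0, 36.5], 109), ([444.1, 159.6], 417), ([519.8, 183.6], 644), ([325.3, 238.0], 84), ([391.8, 262.8], 69)]
[0.47865536 0.165398   0.11897253] [0.62894227 0.13690262 0.11003743] [[0.05307495 0.16743949]] 0.15322525478669358 1.4581947756162492
```

```bash
python3 - <<'E'
from h import *
print(hand_in())
E
```

```text
the job is handed in; nothing more can be done
None
```

The blanks are against the rail, the straightedge is back on the bench and the magnet lever is over. I handed the job in at about 37 s of the 72 s; no verdict is reported.

- **Pressing the row home:** I felt for the chuck face and slid the straightedge along it, with 0.3 to 7 N pressing down. All four blanks went up against the rail together. At the final hold the wrist read about 8.0 N of push and 3.7 N down. Taking off sliding friction leaves an estimated 6.9–7.6 N on the rail. I could not read the force on each blank; the near-zero twisting moment suggests it was shared evenly.
- **Straightedge:** I set it down at its starting place with 3 N of grip and opened the fingers. The last pictures show it standing on edge, clear of the chuck.
- **Lever:** I pushed it over until it stopped moving. The force rose to about 20 N, roughly perpendicular to the lever arm, for only 0.5 mm of movement, so I take it to be at its stop.
- **Last pictures:** All four blanks are still flush with the rail. The caliper and brass disc look unmoved in the last pictures, and I saw no sign that the brush or file had shifted.

**One check disagreed.** The knob's position in the start and end pictures gives a lever swing of about 1.46 rad, not 1.57. I put this down to a few millimetres of camera error, mostly in the starting position. The end position alone fits about 45° past upright, as does the hard stop.

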